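Batch the brass lamp nuts into the polisher

TASK

Gather the brass lamp nuts lying loose on the shelf into the pink glass cup, with the ones already in it, then pour the whole batch from the cup into the polisher's bowl; any nut that misses the bowl goes in too. Only once every nut is in the bowl, turn the polisher's dial clockwise until its pointer is at the brass index clip. At the end the empty cup stands upright on its cork mat, wholly on it; leave the finial and the other things where they are.

Things in the scene. Friction and masses are not known exactly. Their poses are not given: they have to be found in the camera images.
- cup: the small pink glass cup: slightly flared, 68 mm tall, outside diameter 60 mm at the foot and 69 mm at the rim, wall 3 mm, floor 5 mm thick; 0.11 to 0.2 kg. Origin at the centre of its underside, z up its axis. Loaded, its mass centre is about 28 mm up; held much higher it may swivel in the fingers when tipped. Starts upright on the cork mat with nut1, nut2 and nut3 in it
- cup_rim (a point): centre of the cup's mouth, 68 mm above its underside
- mat: the round cork mat, fixed to the shelf, 100 mm in diameter, 4 mm thick; origin at the centre of its underside. The only cork disc
- polisher: the parts polisher, fixed: a grey plinth 320 mm (its x) by 170 mm (its y) by 50 mm tall, its origin at the centre of the plinth's underside. An open steel bowl stands on it, centred at its (60, 0) mm; the dial is on it at its (-105, 0) mm, at the robot's end
- bowl (a point): centre of the inner floor of the polisher's round bowl, 56 mm above the shelf. The bowl is open on top; its rim is 170 mm in outside diameter and 110 mm above the shelf; inside it is 54 mm deep, about 100 mm wide at the floor and 160 mm at the rim
- dial (a joint): angle of the dial (rad), 0 to 3.0, growing clockwise seen from above; the axis is vertical. It stays where it is left (friction 0.04 N m). At 0 the pointer points along the polisher's x axis, towards the bowl
- dial_grip (a point): on the dial's axis, 82 mm above the shelf, at mid-height to grip the dial. The dial is a black disc 68 mm in diameter (52 to 60 mm above the shelf) with an upright bar across it 56 mm long, 14 mm thick, from 60 to 90 mm above the shelf; the x axis of this point runs along the bar, towards the pointer
- pointer (a point): tip of the dial's pointer, a nib with a white line that sticks out of the disc at one end of the bar, 43 mm from the axis
- index_clip: the small brass index clip on the plinth beside the dial's edge (20 by 7 by 8 mm), fixed, that marks the setting; its place around the dial differs from start to start. Origin on the dial's axis, x axis towards the clip
- mark (a point): the inner end of the index clip, 43 mm from the dial's axis: the pointer is set when its tip is here
- finial: a brass turned finial standing on the shelf, 52 mm tall, 30 mm wide, 0.12 kg; a bystander; origin at the centre of its underside
- pliers: steel round-nose pliers lying flat, 145 mm long, 12 mm thick; a bystander; origin near the middle, x towards the jaws
- wrench: a steel wrench, 180 mm long, 8 mm thick, lying flat; a bystander; origin under its middle
- nut1: a turned brass lamp nut: a squat eight-sided barrel 22 mm across its corners at the waist and 14 mm tall along its z axis, its ends narrowing to flats 16 mm across; about 12 g (it is hollow). Origin at its centre. Starts in the cup
- nut2: a turned brass lamp nut: a squat eight-sided barrel 22 mm across its corners at the waist and 14 mm tall along its z axis, its ends narrowing to flats 16 mm across; about 12 g (it is hollow). Origin at its centre. Starts in the cup
- nut3: a turned brass lamp nut: a squat eight-sided barrel 22 mm across its corners at the waist and 14 mm tall along its z axis, its ends narrowing to flats 16 mm across; about 12 g (it is hollow). Origin at its centre. Starts in the cup
- nut4: a turned brass lamp nut: a squat eight-sided barrel 22 mm across its corners at the waist and 14 mm tall along its z axis, its ends narrowing to flats 16 mm across; about 12 g (it is hollow). Origin at its centre. Starts standing on the shelf, or is absent
- nut5: a turned brass lamp nut: a squat eight-sided barrel 22 mm across its corners at the waist and 14 mm tall along its z axis, its ends narrowing to flats 16 mm across; about 12 g (it is hollow). Origin at its centre. Starts standing on the shelf, or is absent
- nut6: a turned brass lamp nut: a squat eight-sided barrel 22 mm across its corners at the waist and 14 mm tall along its z axis, its ends narrowing to flats 16 mm across; about 12 g (it is hollow). Origin at its centre. Starts standing on the shelf, or is absent
- nut7: a turned brass lamp nut: a squat eight-sided barrel 22 mm across its corners at the waist and 14 mm tall along its z axis, its ends narrowing to flats 16 mm across; about 12 g (it is hollow). Origin at its centre. Starts standing on the shelf, or is absent
- nut8: a turned brass lamp nut: a squat eight-sided barrel 22 mm across its corners at the waist and 14 mm tall along its z axis, its ends narrowing to flats 16 mm across; about 12 g (it is hollow). Origin at its centre. Starts standing on the shelf, or is absent
- nut9: a turned brass lamp nut: a squat eight-sided barrel 22 mm across its corners at the waist and 14 mm tall along its z axis, its ends narrowing to flats 16 mm across; about 12 g (it is hollow). Origin at its centre. Starts standing on the shelf, or is absent
- nut10: a turned brass lamp nut: a squat eight-sided barrel 22 mm across its corners at the waist and 14 mm tall along its z axis, its ends narrowing to flats 16 mm across; about 12 g (it is hollow). Origin at its centre. Starts standing on the shelf, or is absent
Mind the look-alikes: they are no part of the job. Leave any red look-alike of the cup alone.

How it is judged:
By the outcome, as a careful person would: the job done as asked, in the order asked, and still so for the second after the job is handed in, with the robot touching nothing.
Of nut4, nut5, nut6, nut7, nut8, nut9, nut10 only 5 to 7 are there at a start; the rules pass over those that are not, and their reading is None.
At some moment in a run one of nut4, nut5, nut6, nut7, nut8, nut9, nut10, cup may be knocked a few centimetres aside while the robot is not near it.
It also fails if it takes over 210 s, if anything falls off the work surface, if the arm or the gripper's body presses on something with over 40 N, if the wrist force passes 120 N, or if a joint passes its speed limit or range.

ROBOT

A 7-joint arm with a two-finger parallel gripper is mounted at the origin on the work surface. World frame = base frame: x ahead of the robot, y to its left, z up, the work surface at z = 0. Lengths are in m, angles in rad, forces in N, time in s.
With the tool pointing down it reaches from about 0.425 to 0.925 m from the base axis. Payload 6.8 kg.
Tool frame: the origin (TCP) lies midway between the tips of the shut fingers; the grasp point (between the pads) lies 19 mm behind it; z points along the fingers, y is the direction in which the jaws open and shut (so a half turn about z gives the same grasp; the last joint's range is limited). The gripper opens to 85 mm and grips with 20 to 120 N. Pads are 22 mm wide; open, the fingers measure 114 mm over their backs; the gripper's body (76 mm by 85 mm) begins 54 mm behind the grasp point. The pads swing forward as they close: fully open they stand 13 mm farther back than shut.
Start: joints at [1.15, 0.477, 0.022, 1.555, -0.011, 1.109, -0.083], TCP at [0.208, -0.642, 0.231] pointing down, gripper open.
Joint ranges: [-2.96, 2.96], [-0.34, 2.1], [-1.41, 1.46], [0.24, 2.44], [-1.37, 4.51], [0.17, 1.92], [-2.96, 2.96]. Speed limits (rad/s): [2.39, 2.39, 3.14, 3.14, 3.14, 3.14, 3.14].

INTERFACE

Orientations are given as a rotation vector (axis times angle).
In Python, from bench import r, imaging gives the robot as it stands.
- The arm moves only by the tool jog_arm, never from a script. Its argument "rows" is a list of rows, each an object with "delta_rot": the turn, a rotation vector about the tool's x, y, z in degrees, a list of three; "xyz": the shift along the tool's x, y, z in cm, a list of three; "fingers": the closure, from 0 (fully open) to 1 (shut). A call has exactly 5 rows; each row is the pose to reach, as a shift and turn from the pose measured when the call began, along the tool's axes at that moment; what a row does not reach only later rows make up. A row lasts 1/12 s, in which the tool goes at most 41.7 mm and 7.16 degrees, less where a joint would pass 70% of its speed; a pose out of reach is approached as far as the arm can. A call with a gripper value outside its range is refused whole. The fingers move at their own pace and stop on an object; "grip_force" is the grip in N (left out, the last holds). Time passes only in rows, so rows that repeat a pose let the fingers close, or fill a call up. It gives the time, the measured TCP pose, the force and the opening at its end, in the units of the state.
- r.get_obs(): the state, without advancing time (a new reading comes with each control period).
- imaging.grab_frame(name): name is "scene" or "top" or "wrist"; returns the picture (420x560x3 uint8, blue, green, red); there is no depth.
- imaging.camera_info(name): a dict with "camera_matrix" (3x3 intrinsics, pixels), "xyz" and "attitude" of the camera in the world. Camera axes: x right, y down, z forward; pixel columns grow to the right and rows downward; lengths in m; the calibration is good to about 2 mm. A picture is of the moment at which its call begins: read the wrist's pose just before it. camera_info takes no time and is no camera call; for the wrist camera it gives the pose at the moment of the call.
- r.hand_in(): hands the job in, once; it reports no verdict.
Trained networks look in the newest picture that a camera, given by its name, has taken for a name from the list of things; names that differ only in an ending like _2 or _b are one class to them, and where a whole thing is asked for, a point or a joint stands for the part that bears it (a point fixed in the world has none). Each returns a list of dicts, best first, with "conf" (0 to 1); they miss things now and then, are a little off and sometimes report something else, mostly with a low value. They report only what shows in the picture. A call takes as long as a camera call. They do not tell look-alikes from the thing itself.
- imaging.find_in(camera, query): "position" ([column, row] in pixels, amid what is visible of it).
- imaging.cut_out(camera, query): "region" (420x560 bool, what is visible of it) and "position" ([column, row] in pixels, amid what is visible of it).
- imaging.tip_of(camera, query): "position" ([column, row] in pixels: a listed point, or the origin of a listed thing).
The state is a dict: "clock": time; "joints": joint angles; "qvel": joint speeds; "tau": joint torques, N m; "tcp_pos": TCP position; "orientation": TCP orientation; "contact_force": force on the tool from outside, world axes, zero at the start; "moment": the same for the moment, N m; "grip_width": finger opening in m.
Only numpy, scipy, OpenCV 4.12 (cv2) and the standard library are available. Lean on these libraries where they do the work, as an engineer would, in place of code of your own. Each camera call takes 0.05 s, during which the arm holds its last target.

## Working session

There is one attempt and no reset: what is moved stays moved. The work goes in short steps, Python scripts to look and compute and a tool call to move; the robot and the scene stay as the last step left them, time stands still between calls to the robot, and variables do not carry over. Pictures are saved under pics/ and viewed, and the job is handed in when it is done.

Besides the shell and the picture viewer there is one more tool, called after "Call:" as a command line: name --argument value ..., lists and objects as JSON in quotes. jog_arm: Moves the arm, as the interface text tells. Its arguments: {"type":"object","properties":{"rows":{"type":"array","items":{"type":"object","properties":{"delta_rot":{"type":"array","items":{"type":"number"}},"xyz":{"type":"array","items":{"type":"number"}},"fingers":{"type":"number"}}}},"grip_force":{"type":"number"}},"required":["rows"]}

```bash
ls; mkdir -p pics; python3 - <<'E'
from bench import r, imaging
import cv2
print(r.get_obs())
for n in ["scene","top","wrist"]:
    f=imaging.grab_frame(n); cv2.imwrite(f"pics/a_{n}.png",f); print(n,imaging.camera_info(n))
E
```

```text
pics
{'clock': 0.0, 'joints': array([ 1.14989589,  0.47780549,  0.02232275,  1.55644749, -0.01150713,
        1.10927652, -0.08311831]), 'qvel': array([-0.00086019,  0.00191845,  0.00102548, -0.00171049, -0.00030189,
       -0.00039668, -0.0021596 ]), 'tau': array([-1.73717017e-04, -5.96457839e+01,  1.60796955e+00, -2.81199503e+01,
        1.24835019e-02,  9.23757761e-03, -7.82318892e-06]), 'tcp_pos': array([ 0.20753271, -0.64169066,  0.23032344]), 'orientation': array([-3.10150114e+00, -4.89093905e-01,  6.28148413e-04]), 'contact_force': array([-0.3791502 , -0.12794536, -0.06992883]), 'moment': array([0.01243208, 0.00146041, 0.02419661]), 'grip_width': 0.08539787428202077}
scene {'camera_matrix': array([[416.63194314,   0.        , 276.10154259],
       [  0.        , 416.63194314, 204.94965009],
       [  0.        ,   0.        ,   1.        ]]), 'xyz': array([0.89207972, 0.59499257, 0.86884242]), 'attitude': array([-0.68219957, -2.73431845,  0.97047807])}
top {'camera_matrix': array([[467.06576347,   0.        , 278.69423416],
       [  0.        , 467.06576347, 210.01511878],
       [  0.        ,   0.        ,   1.        ]]), 'xyz': array([0.35963715, 0.01778935, 1.16605471]), 'attitude': array([-2.16382857,  2.03886705, -0.22633996])}
wrist {'camera_matrix': array([[371.43730836,   0.        , 282.12856766],
       [  0.        , 371.43730836, 209.3110211 ],
       [  0.        ,   0.        ,   1.        ]]), 'xyz': array([ 0.27738434, -0.61937494,  0.37353043]), 'attitude': array([ 2.34390383, -1.70274295, -0.25164356])}
```

View pics/a_top.png

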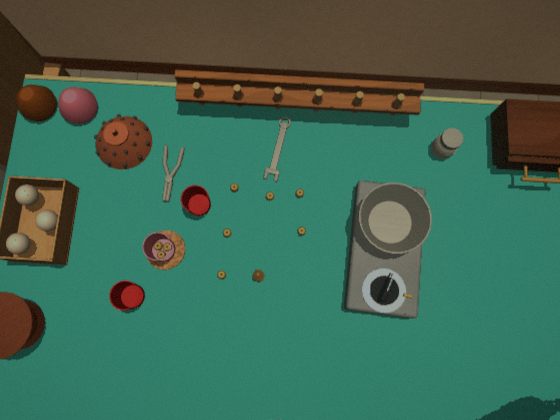

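View pics/a_scene.png

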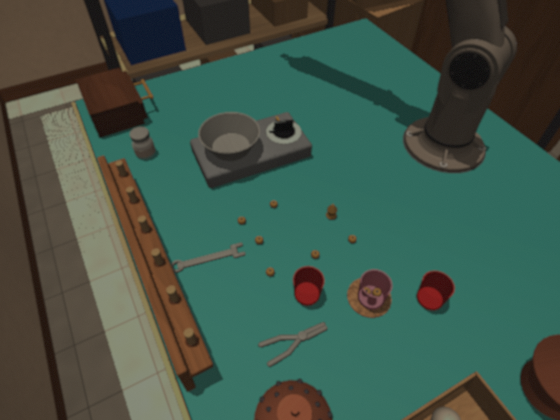

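View pics/a_wrist.png

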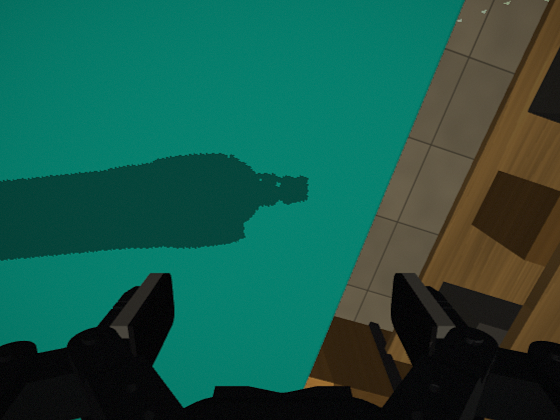

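The top view shows six loose nuts at about (234,187), (270,196), (299,193), (301,231), (227,232) and (222,275). The finial is at (258,275), the pink cup on its mat at (160,248), and red look-alikes at (196,201) and (127,295). The polisher is at right, with the dial at (383,290) and the clip at (407,296).

```bash
cat > h.py <<'E'
from bench import r, imaging
import cv2, numpy as np
from scipy.spatial.transform import Rotation as R
def ray(cam,px,info=None):
    i=info or imaging.camera_info(cam)
    K=i["camera_matrix"]; Rm=R.from_rotvec(i["attitude"]).as_matrix()
    d=Rm@np.linalg.inv(K)@np.array([px[0],px[1],1.0]); return i["xyz"],d
def p2w(cam,px,z,info=None):
    o,d=ray(cam,px,info); return o+d*(z-o[2])/d[2]
def w2p(cam,p,info=None):
    i=info or imaging.camera_info(cam)
    c=R.from_rotvec(i["attitude"]).as_matrix().T@(np.asarray(p)-i["xyz"])
    q=i["camera_matrix"]@c; return q[:2]/q[2]
def tri(p1,p2,c1="top",c2="scene"):
    o1,d1=ray(c1,p1);o2,d2=ray(c2,p2)
    A=np.stack([d1,-d2],1);s=np.linalg.lstsq(A,o2-o1,rcond=None)[0]
    a=o1+d1*s[0];b=o2+d2*s[1];return (a+b)/2,np.linalg.norm(a-b)
def go(xyz,yaw=None,Rt=None,ob=None):
    """tool-down with jaw (tool y) direction yaw deg mod 180; prints shift cm and turn deg in the tool frame"""
    ob=ob or r.get_obs(); Rc=R.from_rotvec(ob["orientation"]); 
    if Rt is None:
        best=None
        if yaw is None:
            y=Rc.as_matrix()[:,1]; yaw=np.degrees(np.arctan2(y[1],y[0]))
        for k in (0,180):
            a=np.radians(yaw+k); y=np.array([np.cos(a),np.sin(a),0]); z=np.array([0,0,-1.]); x=np.cross(y,z)
            C=R.from_matrix(np.stack([x,y,z],1)); m=(Rc.inv()*C).magnitude()
            if best is None or m<best[0]: best=(m,C)
        Rt=best[1]
    d=Rc.inv().apply(np.asarray(xyz)-ob["tcp_pos"])*100
    t=(Rc.inv()*Rt).as_rotvec(degrees=True)
    print("xyz",np.round(d,2),"rot",np.round(t,1),"dist",np.round(np.linalg.norm(d),1),"clock",round(ob["clock"],2))
    return d,t
def snap(cam,name,crop=None,s=1):
    f=imaging.grab_frame(cam)
    if crop: f=f[crop[1]:crop[3],crop[0]:crop[2]]
    if s!=1: f=cv2.resize(f,None,fx=s,fy=s,interpolation=cv2.INTER_CUBIC)
    cv2.imwrite(f"pics/{name}.png",f)
E
python3 - <<'E'
from h import *
i=imaging.camera_info("top")
f=imaging.grab_frame("top"); cv2.imwrite("pics/b_cup.png",cv2.resize(f[170:320,90:310],None,fx=3.6,fy=3.6,interpolation=cv2.INTER_CUBIC))
cv2.imwrite("pics/b_pol.png",cv2.resize(f[170:330,330:450],None,fx=3.6,fy=3.6,interpolation=cv2.INTER_CUBIC))
for q,z in [("nut4",0.007),("finial",0),("mat",0),("cup",0),("polisher",0),("bowl",0.056),("dial_grip",0.082),("pointer",0.056),("mark",0.056),("cup_rim",0.072)]:
    for d in imaging.tip_of("top",q):
        if d["conf"]>.2: print(q,round(d["conf"],2),np.round(d["position"],1),np.round(p2w("top",d["position"],z,i),4))
E
```

```text
nut4 0.64 [222.9 274.2] [0.4488 0.1603 0.007 ]
nut4 0.61 [235.  187.1] [0.6726 0.1483 0.007 ]
nut4 0.53 [300.3 230.8] [ 0.5687 -0.025   0.007 ]
nut4 0.52 [158.2 246.3] [0.5083 0.3276 0.007 ]
nut4 0.49 [269.4 191.2] [0.667  0.0593 0.007 ]
nut4 0.48 [155.9 254.9] [0.4865 0.3308 0.007 ]
nut4 0.46 [227.8 233.7] [0.5505 0.1566 0.007 ]
nut4 0.43 [166.4 244.2] [0.5148 0.3078 0.007 ]
nut4 0.38 [299.1 193.4] [ 0.6657 -0.0171  0.007 ]
nut4 0.26 [399.9 294. ] [ 0.4266 -0.2758  0.007 ]
finial 0.39 [257.9 276.5] [0.4489 0.0741 0.    ]
mat 0.73 [163.5 251.7] [0.4964 0.3147 0.    ]
cup 0.98 [163.9 251. ] [0.4983 0.3138 0.    ]
cup 0.73 [198.1 207.9] [0.6138 0.239  0.    ]
cup 0.69 [131.3 295.2] [0.3849 0.3815 0.    ]
polisher 0.96 [384.  249.2] [ 0.5356 -0.2374  0.    ]
bowl 0.92 [389.6 221.4] [ 0.5958 -0.238   0.056 ]
dial_grip 0.75 [387.9 287.3] [ 0.4358 -0.2293  0.082 ]
pointer 0.55 [390.3 268.4] [ 0.4822 -0.2405  0.056 ]
mark 0.5 [401.2 293.4] [ 0.4253 -0.2664  0.056 ]
cup_rim 0.9 [193.4 199.9] [0.6172 0.2385 0.072 ]
cup_rim 0.88 [156.7 245.4] [0.5019 0.314  0.072 ]
cup_rim 0.79 [121.  292.7] [0.3875 0.3835 0.072 ]
```

View pics/b_cup.png

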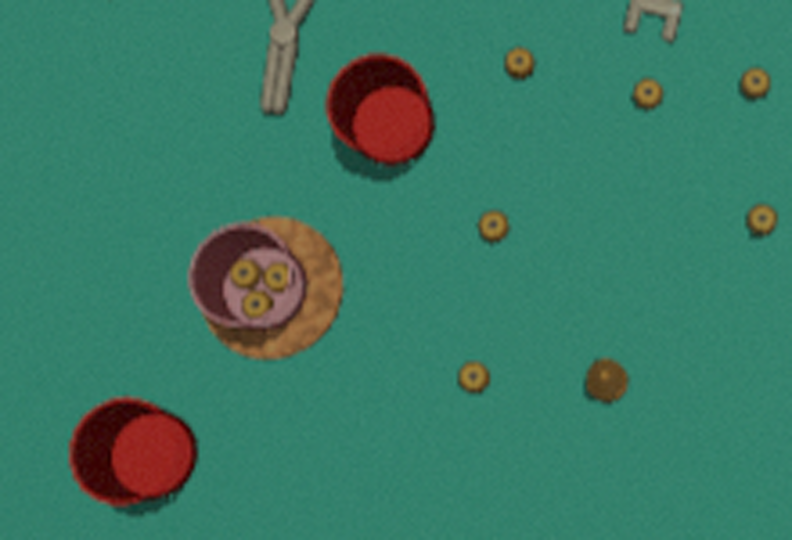

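View pics/b_pol.png

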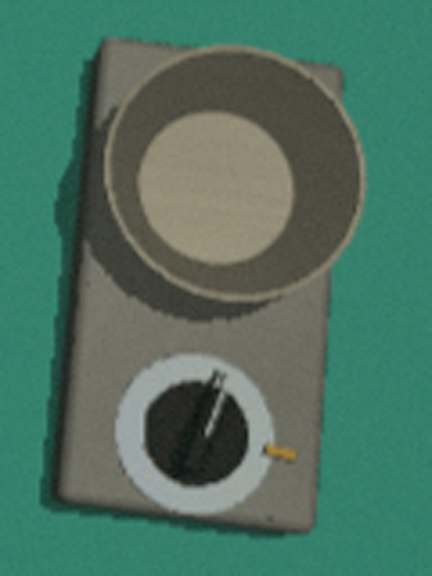

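```bash
python3 - <<'E'
from h import *
import math
for px in [(234,187),(270,196),(299.5,193),(301,231),(227,232.5),(222,275)]:
    print(px,np.round(p2w("top",px,0.007),4))
i=imaging.camera_info("top")
for q in ["nut4"]:
    for d in imaging.cut_out("top",q):
        ys,xs=np.nonzero(d["region"]); print(round(d["conf"],2),xs.mean().round(1),ys.mean().round(1),len(xs),np.round(p2w("top",(xs.mean(),ys.mean()),0.008,i),4))
E
```

```text
(234, 187) [0.6727 0.1509 0.007 ]
(270, 196) [0.6544 0.0569 0.007 ]
(299.5, 193) [ 0.6668 -0.0181  0.007 ]
(301, 231) [ 0.5683 -0.0267  0.007 ]
(227, 232.5) [0.5534 0.1589 0.007 ]
(222, 275) [0.4468 0.1623 0.007 ]
0.59 157.8 246.0 69 [0.5088 0.3285 0.008 ]
0.59 233.6 187.1 43 [0.6721 0.1518 0.008 ]
0.52 221.0 274.1 59 [0.4486 0.1649 0.008 ]
0.48 300.9 231.1 39 [ 0.5678 -0.0264  0.008 ]
0.4 299.5 193.5 52 [ 0.6652 -0.0181  0.008 ]
0.38 160.7 254.2 46 [0.4888 0.3189 0.008 ]
```

```bash
python3 - <<'E'
from h import *
go((0.568,-0.026,0.20),-3)
E
```

```text
xyz [ 53.24 -47.55   3.13] rot [  0.    0.  -69.1] dist 71.5 clock 0.75
```

Call:
jog_arm --rows '[{"xyz": [53.2, -47.5, 3.1], "delta_rot": [0, 0, -69], "fingers": 0.45}, {"xyz": [53.2, -47.5, 3.1], "delta_rot": [0, 0, -69], "fingers": 0.45}, {"xyz": [53.2, -47.5, 3.1], "delta_rot": [0, 0, -69], "fingers": 0.45}, {"xyz": [53.2, -47.5, 3.1], "delta_rot": [0, 0, -69], "fingers": 0.45}, {"xyz": [53.2, -47.5, 3.1], "delta_rot": [0, 0, -69], "fingers": 0.45}]' --grip_force 25

```text
clock: 1.17
tcp_pos: [0.3135, -0.4609, 0.2224]
orientation: [2.798, 1.428, -0.0]
contact_force: [1.1, 0.1, 0.0]
grip_width: 0.0471
```

```bash
python3 - <<'E'
from h import *
print(r.get_obs()["joints"],r.get_obs()["grip_width"])
go((0.568,-0.026,0.20),-3)
E
```

```text
[ 1.00698513  0.30139263 -0.17760741  1.84068516  0.06246132  1.00424523
  0.17670358] 0.04712382290028672
xyz [50.15 -4.9   2.22] rot [  0.    0.  -32.9] dist 50.4 clock 1.17
```

Call:
jog_arm --rows '[{"xyz": [50.1, -4.9, 2.2], "delta_rot": [0, 0, -33], "fingers": 0.45}, {"xyz": [50.1, -4.9, 2.2], "delta_rot": [0, 0, -33], "fingers": 0.45}, {"xyz": [50.1, -4.9, 2.2], "delta_rot": [0, 0, -33], "fingers": 0.45}, {"xyz": [50.1, -4.9, 2.2], "delta_rot": [0, 0, -33], "fingers": 0.45}, {"xyz": [50.1, -4.9, 2.2], "delta_rot": [0, 0, -33], "fingers": 0.45}]'

```text
clock: 1.58
tcp_pos: [0.4185, -0.2812, 0.2135]
orientation: [2.27, 2.17, -0.0]
contact_force: [1.4, -0.6, 0.2]
grip_width: 0.0467
```

```bash
python3 - <<'E'
from h import *
print(r.get_obs()["joints"],r.get_obs()["grip_width"])
go((0.568,-0.026,0.10),-3)
E
```

```text
[ 0.80336882  0.2422728  -0.38865487  1.95620605  0.11210172  0.96211085
  0.31569939] 0.04670210151760597
xyz [26.19 13.77 11.33] rot [0.1 0.1 0.4] dist 31.7 clock 1.58
```

Call:
jog_arm --rows '[{"xyz": [26.2, 13.8, 7], "delta_rot": [0, 0, 0], "fingers": 0.45}, {"xyz": [26.2, 13.8, 7], "delta_rot": [0, 0, 0], "fingers": 0.45}, {"xyz": [26.2, 13.8, 7], "delta_rot": [0, 0, 0], "fingers": 0.45}, {"xyz": [26.2, 13.8, 7], "delta_rot": [0, 0, 0], "fingers": 0.45}, {"xyz": [26.2, 13.8, 7], "delta_rot": [0, 0, 0], "fingers": 0.45}]'

```text
clock: 2.0
tcp_pos: [0.5211, -0.1063, 0.1655]
orientation: [2.27, 2.168, 0.0]
contact_force: [0.6, -0.9, 0.8]
grip_width: 0.047
```

```bash
python3 - <<'E'
from h import *
print(r.get_obs()["joints"],r.get_obs()["grip_width"])
go((0.568,-0.026,0.12),-3)
E
```

```text
[ 0.46610788  0.35780678 -0.46657942  1.93865056  0.20653394  0.88934409
 -0.15133071] 0.047024289513928286
xyz [8.24 4.31 4.55] rot [0.1 0.1 0.4] dist 10.4 clock 2.0
```

Call:
jog_arm --rows '[{"xyz": [5, 2.6, 3], "delta_rot": [0, 0, 0], "fingers": 0.45}, {"xyz": [8.2, 4.3, 6], "delta_rot": [0, 0, 0], "fingers": 0.45}, {"xyz": [8.2, 4.3, 8.5], "delta_rot": [0, 0, 0], "fingers": 0.45}, {"xyz": [8.2, 4.3, 8.5], "delta_rot": [0, 0, 0], "fingers": 0.45}, {"xyz": [8.2, 4.3, 8.5], "delta_rot": [0, 0, 0], "fingers": 0.45}]'

```text
clock: 2.42
tcp_pos: [0.5666, -0.0247, 0.0781]
orientation: [-2.267, -2.173, 0.004]
contact_force: [0.7, -0.2, 0.8]
grip_width: 0.0468
```

```bash
python3 - <<'E'
from h import *
i=imaging.camera_info("wrist")
snap("wrist","c1")
for d in imaging.tip_of("wrist","nut4"): print(round(d["conf"],2),np.round(d["position"],1),np.round(p2w("wrist",d["position"],0.007,i),4))
go((0.568,-0.026,0.005),-3)
E
```

```text
0.96 [450.6 206.7] [ 0.6681 -0.0179  0.007 ]
0.9 [288.8 234.1] [ 0.5705 -0.0315  0.007 ]
0.65 [440.8  74.4] [0.6561 0.0573 0.007 ]
xyz [ 0.18 -0.02  7.6 ] rot [0.1 0.1 0.3] dist 7.6 clock 2.52
```

View pics/c1.png

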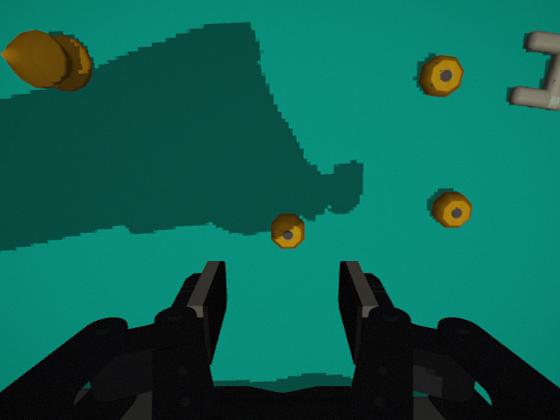

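Call:
jog_arm --rows '[{"xyz": [0.4, 0.2, 4], "delta_rot": [0, 0, 0], "fingers": 0.45}, {"xyz": [0.4, 0.2, 7.5], "delta_rot": [0, 0, 0], "fingers": 0.45}, {"xyz": [0.4, 0.2, 7.5], "delta_rot": [0, 0, 0], "fingers": 0.45}, {"xyz": [0.4, 0.2, 7.5], "delta_rot": [0, 0, 0], "fingers": 0.9}, {"xyz": [0.4, 0.2, 7.5], "delta_rot": [0, 0, 0], "fingers": 1}]'

```text
clock: 2.93
tcp_pos: [0.5717, -0.025, 0.0085]
orientation: [2.27, 2.163, 0.002]
contact_force: [0.3, -0.3, 1.6]
grip_width: 0.0238
```

```bash
python3 - <<'E'
from h import *
print(r.get_obs())
go((0.5,0.314,0.13),32)
snap("wrist","c2")
E
```

```text
{'clock': 2.9333, 'joints': array([ 0.2254319 ,  0.63863147, -0.38064965,  1.93555044,  0.38909595,
        0.63459161, -0.45167632]), 'qvel': array([-0.00235972, -0.01653543, -0.00845319, -0.00854913,  0.00354106,
       -0.01244564, -0.00336286]), 'tau': array([-1.35996990e-03, -5.49655259e+01, -4.59340140e+00, -1.64579523e+01,
        3.23426141e-02,  3.73113260e-02,  1.07413598e-03]), 'tcp_pos': array([ 0.57172697, -0.0250063 ,  0.00849072]), 'orientation': array([2.27046773e+00, 2.16327311e+00, 2.01317232e-03]), 'contact_force': array([ 0.34568172, -0.30442891,  1.63662634]), 'moment': array([ 0.00345839,  0.00975093, -0.02760566]), 'grip_width': 0.02376517725025103}
xyz [ 33.48  -8.74 -12.29] rot [  0.2   0.2 -34.8] dist 36.7 clock 2.93
```

View pics/c2.png

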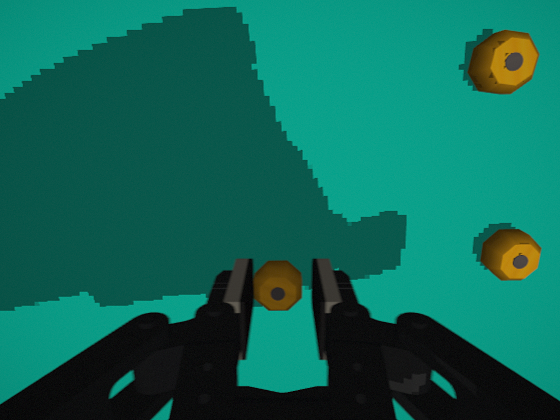

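```bash
python3 - <<'E'
from h import *
i=imaging.camera_info("wrist")
print(p2w("wrist",(278,286),0.008,i), w2p("wrist",r.get_obs()["tcp_pos"],i))
Rc=R.from_rotvec(r.get_obs()["orientation"]); print(Rc.as_matrix().round(3))
go((0.570,-0.0295,0.005),-3)
E
```

```text
[ 0.5704091  -0.02886903  0.008     ] [281.4940211  278.15660314]
[[ 0.048  0.999  0.006]
 [ 0.999 -0.048 -0.003]
 [-0.003  0.006 -1.   ]]
xyz [-0.48 -0.19  0.39] rot [0.3 0.2 0.2] dist 0.6 clock 2.98
```

Call:
jog_arm --rows '[{"xyz": [-0.5, -0.2, 0.4], "delta_rot": [0, 0, 0], "fingers": 0.65}, {"xyz": [-0.5, -0.2, 0.4], "delta_rot": [0, 0, 0], "fingers": 0.7}, {"xyz": [-0.5, -0.2, 0.4], "delta_rot": [0, 0, 0], "fingers": 1}, {"xyz": [-0.5, -0.2, 0.4], "delta_rot": [0, 0, 0], "fingers": 1}, {"xyz": [-0.5, -0.2, 0.4], "delta_rot": [0, 0, 0], "fingers": 1}]'

```text
clock: 3.4
tcp_pos: [0.5706, -0.0309, 0.0063]
orientation: [2.269, 2.16, 0.003]
contact_force: [-2.4, -2.5, 8.7]
grip_width: 0.0188
```

```bash
python3 - <<'E'
from h import *
go((0.570,-0.0295,0.005),-3)
go((0.502,0.314,0.13),32)
E
```

```text
xyz [ 0.14 -0.07  0.13] rot [0.4 0.2 0.2] dist 0.2 clock 3.4
xyz [ 34.06  -8.46 -12.58] rot [  0.3   0.4 -34.8] dist 37.3 clock 3.4
```

Call:
jog_arm --rows '[{"xyz": [0, 0, -4], "delta_rot": [0, 0, 0], "fingers": 1}, {"xyz": [3, -0.7, -8], "delta_rot": [0, 0, -7], "fingers": 1}, {"xyz": [34, -8.5, -12.6], "delta_rot": [0, 0, -35], "fingers": 1}, {"xyz": [34, -8.5, -12.6], "delta_rot": [0, 0, -35], "fingers": 1}, {"xyz": [34, -8.5, -12.6], "delta_rot": [0, 0, -35], "fingers": 1}]'

```text
clock: 3.82
tcp_pos: [0.5414, 0.1166, 0.1003]
orientation: [1.661, 2.654, 0.002]
contact_force: [0.8, 0.2, -0.2]
grip_width: 0.0188
```

```bash
python3 - <<'E'
from h import *
print(r.get_obs()["joints"],r.get_obs()["grip_width"])
go((0.502,0.314,0.12),32)
E
```

```text
[ 0.13404796  0.50682125 -0.5904637   1.93452082  0.39507449  0.80758829
 -0.22214441] 0.018819529380275944
xyz [19.46  5.1  -2.11] rot [ 0.4  0.5 -6.1] dist 20.2 clock 3.82
```

Call:
jog_arm --rows '[{"xyz": [19.5, 5.1, -2.1], "delta_rot": [0, 0, -6], "fingers": 1}, {"xyz": [19.5, 5.1, -2.1], "delta_rot": [0.4, 0.4, -6], "fingers": 1}, {"xyz": [19.5, 5.1, -2.1], "delta_rot": [0.4, 0.4, -6], "fingers": 1}, {"xyz": [19.5, 5.1, -2.1], "delta_rot": [0.4, 0.4, -6], "fingers": 1}, {"xyz": [19.5, 5.1, -2.1], "delta_rot": [0.4, 0.4, -6], "fingers": 1}]'

```text
clock: 4.23
tcp_pos: [0.501, 0.3171, 0.1209]
orientation: [1.523, 2.746, -0.001]
contact_force: [-0.1, 1.1, 0.4]
grip_width: 0.0184
```

```bash
python3 - <<'E'
from h import *
print(r.get_obs()["joints"],r.get_obs()["grip_width"])
go((0.502,0.314,0.095),32)
i=imaging.camera_info("wrist")
snap("wrist","d1"); imaging.grab_frame("top")
for d in imaging.tip_of("top","cup_rim"): print(d["conf"],p2w("top",d["position"],0.072))
for d in imaging.tip_of("wrist","cup_rim"): print(d["conf"],p2w("wrist",d["position"],0.072,i))
E
```

```text
[-0.188107    0.55004114 -0.64177153  1.82027387  0.41043465  0.90716274
 -0.45909046] 0.01839673479539737
xyz [-0.31 -0.08  2.59] rot [ 0.   0.1 -0. ] dist 2.6 clock 4.23
0.66 [0.3891252 0.3799733 0.072    ]
0.64 [0.62149758 0.23728221 0.072     ]
0.88 [0.38529381 0.37694869 0.072     ]
0.56 [0.50085196 0.3132197  0.072     ]
```

View pics/d1.png

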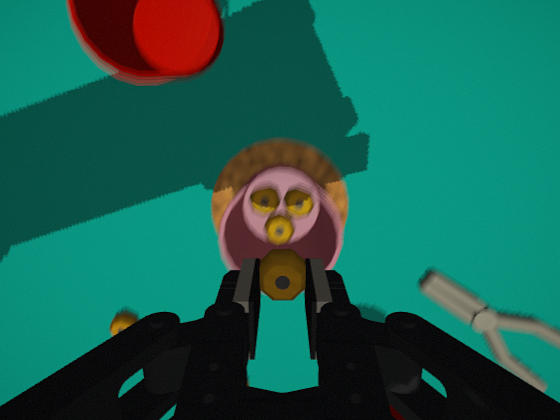

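The wrist picture shows the nut held at (283,275), with the cup's mouth at (280,225) directly beneath and three nuts inside it.

Call:
jog_arm --rows '[{"xyz": [-0.3, -0.1, 3.3], "delta_rot": [0, 0, 0], "fingers": 1}, {"xyz": [-0.3, -0.1, 3.3], "delta_rot": [0, 0, 0], "fingers": 1}, {"xyz": [-0.3, -0.1, 3.3], "delta_rot": [0, 0, 0], "fingers": 0.6}, {"xyz": [-0.3, -0.1, 3.3], "delta_rot": [0, 0, 0], "fingers": 0.45}, {"xyz": [-0.3, -0.1, 1.5], "delta_rot": [0, 0, 0], "fingers": 0.45}]'

```text
clock: 4.85
tcp_pos: [0.5011, 0.3106, 0.1039]
orientation: [-1.522, -2.748, 0.008]
contact_force: [-0.3, -0.4, -0.4]
grip_width: 0.0469
```

```bash
python3 - <<'E'
from h import *
go((0.554,0.158,0.10),20)
snap("wrist","d2"); imaging.grab_frame("top"); i=imaging.camera_info("top")
for d in imaging.cut_out("top","nut4"):
        ys,xs=np.nonzero(d["region"]); print(round(d["conf"],2),xs.mean().round(1),ys.mean().round(1),len(xs),np.round(p2w("top",(xs.mean(),ys.mean()),0.008,i),4))
E
```

```text
xyz [-15.74  -3.61   0.44] rot [-0.3  0.1 12. ] dist 16.2 clock 4.85
0.62 226.5 232.9 57 [0.5521 0.16   0.008 ]
0.56 269.3 196.0 63 [0.654  0.0586 0.008 ]
0.42 233.7 187.4 57 [0.6712 0.1515 0.008 ]
0.4 299.6 193.1 45 [ 0.6662 -0.0184  0.008 ]
```

View pics/d2.png

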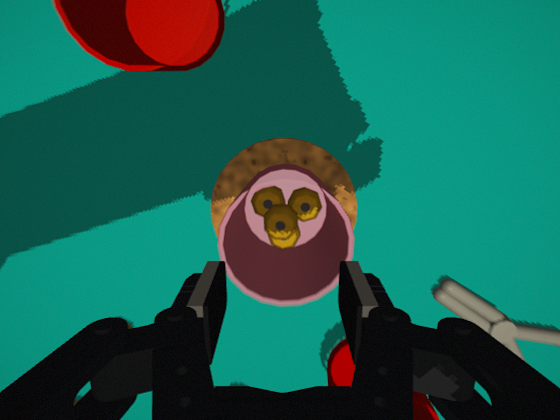

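Call:
jog_arm --rows '[{"xyz": [-15.7, -3.5, 0], "delta_rot": [0, 0, 12], "fingers": 0.45}, {"xyz": [-15.7, -3.5, 0.4], "delta_rot": [0, 0, 12], "fingers": 0.45}, {"xyz": [-15.7, -3.5, 0.4], "delta_rot": [0, 0, 12], "fingers": 0.45}, {"xyz": [-15.7, -3.5, 1.4], "delta_rot": [0, 0, 12], "fingers": 0.45}, {"xyz": [-15.7, -3.5, 4], "delta_rot": [0, 0, 12], "fingers": 0.45}]'

```text
clock: 5.42
tcp_pos: [0.5633, 0.1517, 0.0699]
orientation: [1.81, 2.553, 0.005]
contact_force: [1.0, -1.0, -0.9]
grip_width: 0.0465
```

```bash
cat >> h.py <<'E'
def wn(name=None,z=0.007,yaw=None,zt=0.007):
    o=r.get_obs(); i=imaging.camera_info("wrist"); imaging.grab_frame("wrist") if not name else snap("wrist",name)
    L=[]
    for d in imaging.tip_of("wrist","nut4"):
        p=p2w("wrist",d["position"],z,i); L.append(p)
        print(round(d["conf"],2),np.round(d["position"],0),np.round(p,4))
    for d in imaging.cut_out("wrist","nut4"):
        ys,xs=np.nonzero(d["region"]); p=p2w("wrist",(xs.mean(),ys.mean()),z,i); L.append(p)
        print("cut",round(d["conf"],2),len(xs),np.round(p,4))
    t=o["tcp_pos"][:2]
    L=[p for p in L if np.linalg.norm(p[:2]-t)<.035]
    if L: m=np.mean(L,0); print("mean",m); go((m[0],m[1],zt),yaw)
E
python3 - <<'E'
from h import *
wn("e1",yaw=20)
E
```

```text
0.78 [446. 284.] [0.6726 0.1501 0.007 ]
0.77 [269. 212.] [0.5537 0.1585 0.007 ]
0.69 [ 89. 141.] [0.4483 0.165  0.007 ]
cut 0.96 1147 [0.5542 0.1578 0.007 ]
cut 0.73 1067 [0.6736 0.1495 0.007 ]
cut 0.72 1443 [0.4486 0.1627 0.007 ]
mean [0.55395374 0.15815215 0.007     ]
xyz [-0.13 -0.3   5.97] rot [ 0.1  0.  -0. ] dist 6.0 clock 5.57
```

Call:
jog_arm --rows '[{"xyz": [-0.1, -0.3, 4], "delta_rot": [0, 0, 0], "fingers": 0.45}, {"xyz": [-0.1, -0.3, 6], "delta_rot": [0, 0, 0], "fingers": 0.45}, {"xyz": [-0.1, -0.3, 6], "delta_rot": [0, 0, 0], "fingers": 0.45}, {"xyz": [-0.1, -0.3, 6], "delta_rot": [0, 0, 0], "fingers": 0.8}, {"xyz": [-0.1, -0.3, 6], "delta_rot": [0, 0, 0], "fingers": 1}]'

```text
clock: 5.98
tcp_pos: [0.5548, 0.1604, 0.0088]
orientation: [1.799, 2.572, 0.005]
contact_force: [0.1, 0.4, 0.2]
grip_width: 0.0238
```

```bash
python3 - <<'E'
from h import *
print(r.get_obs()["grip_width"])
go((0.501,0.313,0.11),32)
E
```

```text
0.023842948889321612
xyz [ 16.18   0.21 -10.12] rot [  0.2   0.  -11.9] dist 19.1 clock 5.98
```

Call:
jog_arm --rows '[{"xyz": [0, 0, 0], "delta_rot": [0, 0, 0], "fingers": 1}, {"xyz": [0, 0, 0], "delta_rot": [0, 0, 0], "fingers": 1}, {"xyz": [0, 0, -4], "delta_rot": [0, 0, 0], "fingers": 1}, {"xyz": [0, 0, -8], "delta_rot": [0, 0, 0], "fingers": 1}, {"xyz": [3, 0, -10.1], "delta_rot": [0, 0, -7], "fingers": 1}]'

```text
clock: 6.4
tcp_pos: [0.5485, 0.1834, 0.1141]
orientation: [1.647, 2.665, 0.006]
contact_force: [1.7, -0.1, -0.2]
grip_width: 0.018
```

```bash
python3 - <<'E'
from h import *
print(r.get_obs()["grip_width"])
go((0.501,0.313,0.09),32)
E
```

```text
0.017971630775157895
xyz [13.73  1.53  2.35] rot [ 0.4  0.3 -5.5] dist 14.0 clock 6.4
```

Call:
jog_arm --rows '[{"xyz": [13.2, 1.5, 0], "delta_rot": [0, 0, -6], "fingers": 1}, {"xyz": [13.2, 1.5, 0], "delta_rot": [0, 0, -6], "fingers": 1}, {"xyz": [13.2, 1.5, 0], "delta_rot": [0.3, 0.3, -6], "fingers": 1}, {"xyz": [13.2, 1.5, 2], "delta_rot": [0.3, 0.3, -6], "fingers": 1}, {"xyz": [13.2, 1.5, 2.6], "delta_rot": [0.3, 0.3, -6], "fingers": 1}]'

```text
clock: 6.82
tcp_pos: [0.5013, 0.3121, 0.088]
orientation: [1.501, 2.758, 0.007]
contact_force: [-0.5, -1.6, 0.3]
grip_width: 0.0184
```

```bash
python3 - <<'E'
from h import *
go((0.501,0.313,0.09),32); snap("wrist","f1")
E
```

```text
xyz [ 0.1   0.03 -0.2 ] rot [ 0.2 -0.1  0.9] dist 0.2 clock 6.82
```

View pics/f1.png

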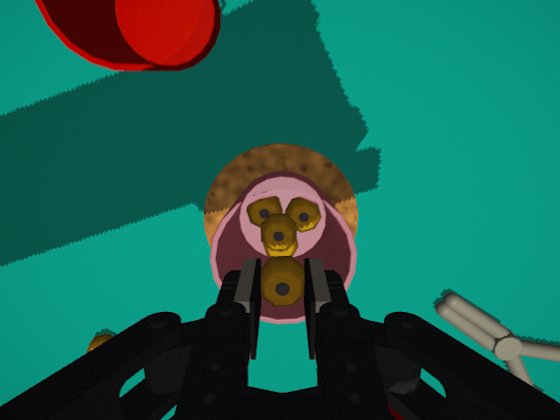

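Call:
jog_arm --rows '[{"xyz": [0, 0, 0], "delta_rot": [0, 0, 0], "fingers": 0.6}, {"xyz": [0, 0, 0], "delta_rot": [0, 0, 0], "fingers": 0.45}, {"xyz": [0, 0, -2], "delta_rot": [0, 0, 0], "fingers": 0.45}, {"xyz": [-2.6, -3.2, -2.5], "delta_rot": [0, 0, 6], "fingers": 0.45}, {"xyz": [-5.2, -6.4, -2.5], "delta_rot": [0, 0, 12], "fingers": 0.45}]'

```text
clock: 7.28
tcp_pos: [0.4776, 0.2318, 0.114]
orientation: [1.789, 2.579, 0.01]
contact_force: [1.0, -1.0, -0.5]
grip_width: 0.0472
```

```bash
python3 - <<'E'
from h import *
go((0.4495,0.1625,0.08),20)
snap("scene","g0",(220,180,460,340),3)
E
```

```text
xyz [-5.52 -5.08  3.36] rot [ 0.4 -0.1  0.5] dist 8.2 clock 7.28
```

View pics/g0.png

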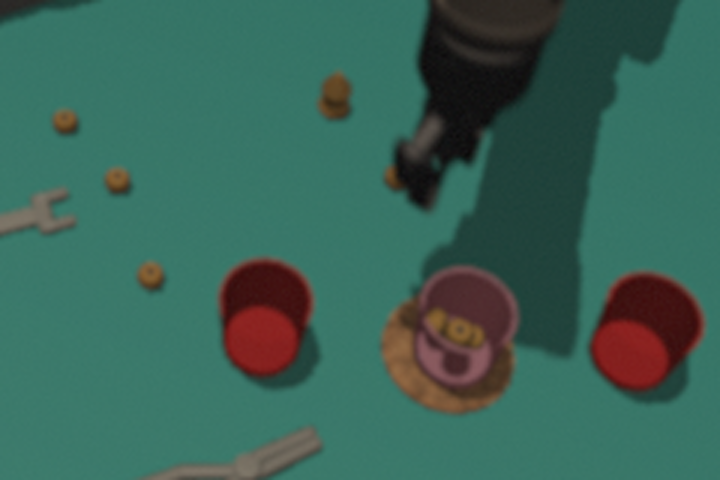

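The scene view shows the remaining nuts at about (64,121), (117,180) and (150,275), plus one under the gripper at (395,178). The released nuts are inside the cup, and the finial at (335,95) has not moved.

Call:
jog_arm --rows '[{"xyz": [-2.7, -2.5, 0], "delta_rot": [0, 0, 0], "fingers": 0.45}, {"xyz": [-5.5, -5.1, 1], "delta_rot": [0, 0, 0], "fingers": 0.45}, {"xyz": [-5.5, -5.1, 4.4], "delta_rot": [0, 0, 0], "fingers": 0.45}, {"xyz": [-5.5, -5.1, 4.4], "delta_rot": [0, 0, 0], "fingers": 0.45}, {"xyz": [-5.5, -5.1, 4.4], "delta_rot": [0, 0, 0], "fingers": 0.45}]'

```text
clock: 7.75
tcp_pos: [0.4443, 0.1495, 0.0681]
orientation: [1.809, 2.565, -0.014]
contact_force: [1.4, 1.4, 0.5]
grip_width: 0.047
```

```bash
python3 - <<'E'
from h import *
wn("g1",yaw=20)
E
```

```text
0.95 [298. 209.] [0.449  0.1639 0.007 ]
cut 0.84 1135 [0.449  0.1627 0.007 ]
mean [0.4490258  0.16331348 0.007     ]
xyz [0.96 0.66 6.25] rot [-0.   0.4 -0.2] dist 6.4 clock 7.9
```

Call:
jog_arm --rows '[{"xyz": [1, 0.7, 3], "delta_rot": [0, 0, 0], "fingers": 0.45}, {"xyz": [1, 0.7, 5], "delta_rot": [0, 0, 0], "fingers": 0.45}, {"xyz": [1, 0.7, 5], "delta_rot": [0, 0, 0], "fingers": 0.45}, {"xyz": [1, 0.7, 5], "delta_rot": [0, 0, 0], "fingers": 0.45}, {"xyz": [1, 0.7, 5], "delta_rot": [0, 0, 0], "fingers": 0.45}]'

```text
clock: 8.32
tcp_pos: [0.45, 0.1649, 0.0208]
orientation: [1.803, 2.566, -0.005]
contact_force: [0.6, -0.6, 1.4]
grip_width: 0.047
```

```bash
python3 - <<'E'
from h import *
print(r.get_obs()["joints"])
go((0.449,0.163,0.007),20)
snap("wrist","g2")
E
```

```text
[-0.06185437  0.53974832 -0.51647739  2.13886395  0.49457076  0.57960619
 -0.59308992]
xyz [-0.14 -0.16  1.38] rot [ 0.   0.4 -0.2] dist 1.4 clock 8.32
```

View pics/g2.png

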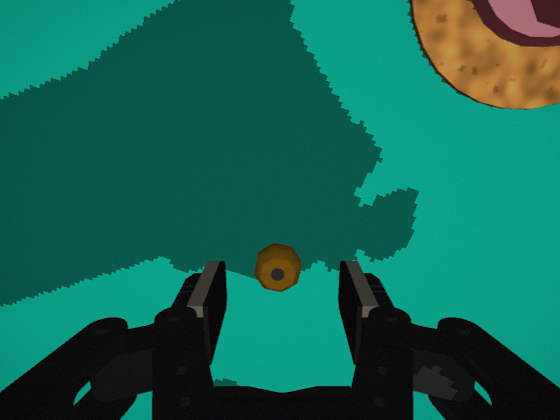

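The nut is at (278,267), between the fingers. I'll lower the last bit, close and lift.

Call:
jog_arm --rows '[{"xyz": [-0.1, -0.2, 1.4], "delta_rot": [0, 0, 0], "fingers": 0.45}, {"xyz": [-0.1, -0.2, 1.4], "delta_rot": [0, 0, 0], "fingers": 0.8}, {"xyz": [-0.1, -0.2, 1.4], "delta_rot": [0, 0, 0], "fingers": 1}, {"xyz": [-0.1, -0.2, 1.4], "delta_rot": [0, 0, 0], "fingers": 1}, {"xyz": [-0.1, -0.2, 1.4], "delta_rot": [0, 0, 0], "fingers": 1}]'

```text
clock: 8.78
tcp_pos: [0.449, 0.163, 0.0078]
orientation: [1.803, 2.564, -0.003]
contact_force: [-1.3, -1.3, 6.0]
grip_width: 0.0181
```

```bash
python3 - <<'E'
from h import *
print(r.get_obs()["grip_width"])
go((0.501,0.313,0.115),32)
E
```

```text
0.018128364593285
xyz [ 12.28  10.   -10.78] rot [  0.1   0.4 -12.2] dist 19.2 clock 8.78
```

Call:
jog_arm --rows '[{"xyz": [0, 0, -4], "delta_rot": [0, 0, 0], "fingers": 1}, {"xyz": [0, 0, -8], "delta_rot": [0, 0, 0], "fingers": 1}, {"xyz": [4, 3.3, -10.8], "delta_rot": [0, 0, -6], "fingers": 1}, {"xyz": [7, 6, -10.8], "delta_rot": [0, 0, -12], "fingers": 1}, {"xyz": [9.5, 8, -10.8], "delta_rot": [0, 0, -12], "fingers": 1}]'

```text
clock: 9.2
tcp_pos: [0.4925, 0.2764, 0.1183]
orientation: [1.521, 2.738, 0.001]
contact_force: [1.1, 0.2, 0.4]
grip_width: 0.0181
```

```bash
python3 - <<'E'
from h import *
print(r.get_obs()["grip_width"])
go((0.501,0.313,0.09),32)
E
```

```text
0.018140837923227026
xyz [2.68 2.64 2.82] rot [ 0.3  0.5 -0.1] dist 4.7 clock 9.2
```

Call:
jog_arm --rows '[{"xyz": [2.7, 2.6, 0], "delta_rot": [0, 0, 0], "fingers": 1}, {"xyz": [2.7, 2.6, 2.8], "delta_rot": [0, 0, 0], "fingers": 1}, {"xyz": [2.7, 2.6, 2.8], "delta_rot": [0, 0, 0], "fingers": 1}, {"xyz": [2.7, 2.6, 2.8], "delta_rot": [0, 0, 0], "fingers": 1}, {"xyz": [2.7, 2.6, 2.8], "delta_rot": [0, 0, 0], "fingers": 0.6}]'

```text
clock: 9.62
tcp_pos: [0.5007, 0.312, 0.0907]
orientation: [1.522, 2.737, -0.0]
contact_force: [-0.7, 0.6, 0.1]
grip_width: 0.0293
```

```bash
python3 - <<'E'
from h import *
print(r.get_obs()["grip_width"])
go((0.501,0.313,0.09),32)
go((0.673,0.150,0.09),12)
E
```

```text
0.029304216741681134
xyz [0.07 0.08 0.07] rot [ 0.3  0.5 -0.1] dist 0.1 clock 9.62
xyz [-22.86   6.09   0.3 ] rot [ 0.4  0.5 19.9] dist 23.7 clock 9.62
```

Call:
jog_arm --rows '[{"xyz": [0, 0, -3], "delta_rot": [0, 0, 0], "fingers": 0.45}, {"xyz": [-2.8, 0.7, -6], "delta_rot": [0, 0, 6], "fingers": 0.45}, {"xyz": [-6.5, 1.8, -6], "delta_rot": [0, 0, 12], "fingers": 0.45}, {"xyz": [-10.5, 2.8, -6], "delta_rot": [0, 0, 18], "fingers": 0.45}, {"xyz": [-14.5, 3.8, -6], "delta_rot": [0, 0, 20], "fingers": 0.45}]'

```text
clock: 10.03
tcp_pos: [0.6107, 0.2074, 0.1551]
orientation: [1.979, 2.424, 0.007]
contact_force: [0.1, -0.7, -0.5]
grip_width: 0.0467
```

```bash
python3 - <<'E'
from h import *
snap("top","i0",(90,170,310,320),3.6)
go((0.673,0.150,0.12),12)
E
```

```text
xyz [-5.62  4.48  3.55] rot [ 0.8  0.8 -1.1] dist 8.0 clock 10.08
```

View pics/i0.png

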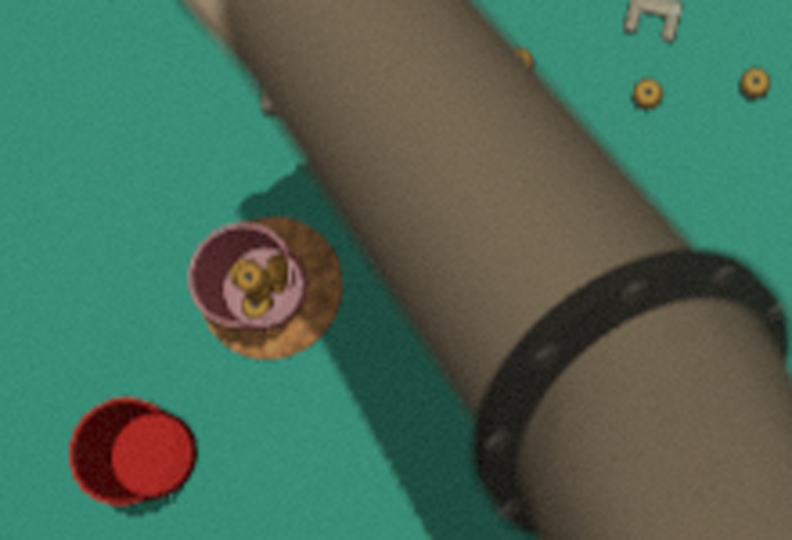

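The top view shows the nuts piled at (265,280) inside the cup and none loose around the mat.

Call:
jog_arm --rows '[{"xyz": [-3, 2.4, 0.5], "delta_rot": [0, 0, 0], "fingers": 0.45}, {"xyz": [-5.6, 4.5, 3], "delta_rot": [0.7, 0.7, 0], "fingers": 0.45}, {"xyz": [-5.6, 4.5, 6], "delta_rot": [0.7, 0.7, 0], "fingers": 0.45}, {"xyz": [-5.6, 4.5, 8.5], "delta_rot": [0.7, 0.7, 0], "fingers": 0.45}, {"xyz": [-5.6, 4.5, 8.5], "delta_rot": [0.7, 0.7, 0], "fingers": 0.45}]'

```text
clock: 10.5
tcp_pos: [0.6713, 0.1457, 0.0658]
orientation: [-2.003, -2.417, 0.011]
contact_force: [-1.2, -1.1, -0.7]
grip_width: 0.0468
```

```bash
python3 - <<'E'
from h import *
wn("i1",yaw=12)
E
```

```text
0.74 [288. 227.] [0.674  0.1485 0.007 ]
0.61 [234. 352.] [0.6563 0.0581 0.007 ]
cut 0.78 1176 [0.6732 0.1495 0.007 ]
cut 0.78 930 [0.656  0.0559 0.007 ]
mean [0.67360627 0.14900024 0.007     ]
xyz [-0.16 -0.12  6.57] rot [ 0.2 -0.  -1.1] dist 6.6 clock 10.65
```

Call:
jog_arm --rows '[{"xyz": [-0.2, -0.1, 4], "delta_rot": [0, 0, 0], "fingers": 0.45}, {"xyz": [-0.2, -0.1, 6.6], "delta_rot": [0, 0, 0], "fingers": 0.45}, {"xyz": [-0.2, -0.1, 6.6], "delta_rot": [0, 0, 0], "fingers": 0.5}, {"xyz": [-0.2, -0.1, 6.6], "delta_rot": [0, 0, 0], "fingers": 0.9}, {"xyz": [-0.2, -0.1, 6.6], "delta_rot": [0, 0, 0], "fingers": 1}]'

```text
clock: 11.07
tcp_pos: [0.6755, 0.15, 0.0099]
orientation: [1.996, 2.42, 0.01]
contact_force: [-0.4, 1.5, 0.1]
grip_width: 0.0197
```

Call:
jog_arm --rows '[{"xyz": [0, 0, 0], "delta_rot": [0, 0, 0], "fingers": 1}, {"xyz": [0, 0, 0], "delta_rot": [0, 0, 0], "fingers": 1}, {"xyz": [0, 0, -4], "delta_rot": [0, 0, 0], "fingers": 1}, {"xyz": [0, 0, -8], "delta_rot": [0, 0, 0], "fingers": 1}, {"xyz": [0, 0, -12], "delta_rot": [0, 0, -5], "fingers": 1}]'

```text
clock: 11.48
tcp_pos: [0.6745, 0.1501, 0.1324]
orientation: [1.888, 2.505, 0.01]
contact_force: [1.1, -0.2, 0.9]
grip_width: 0.0174
```

```bash
python3 - <<'E'
from h import *
print(r.get_obs()["grip_width"])
go((0.501,0.313,0.13),32)
E
```

```text
0.01743356385512889
xyz [ 20.44 -12.2    0.15] rot [  0.5   0.  -16. ] dist 23.8 clock 11.48
```

Call:
jog_arm --rows '[{"xyz": [4, -2.4, -1.5], "delta_rot": [0, 0, -6], "fingers": 1}, {"xyz": [20.4, -12.2, 0], "delta_rot": [0, 0, -16], "fingers": 1}, {"xyz": [20.4, -12.2, 0], "delta_rot": [0.4, 0, -16], "fingers": 1}, {"xyz": [20.4, -12.2, 0], "delta_rot": [0.4, 0, -16], "fingers": 1}, {"xyz": [20.4, -12.2, 0], "delta_rot": [0.4, 0, -16], "fingers": 1}]'

```text
clock: 11.9
tcp_pos: [0.524, 0.2916, 0.1352]
orientation: [1.522, 2.745, 0.004]
contact_force: [0.7, 0.8, 0.1]
grip_width: 0.0175
```

```bash
python3 - <<'E'
from h import *
go((0.501,0.313,0.09),32); snap("wrist","j1")
E
```

```text
xyz [ 3.04 -0.84  4.52] rot [ 0.2  0.1 -0. ] dist 5.5 clock 11.9
```

View pics/j1.png

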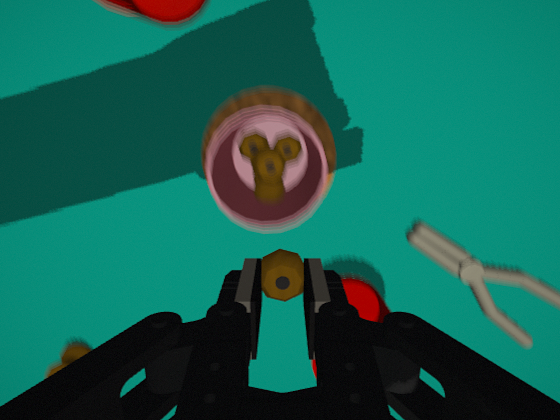

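```bash
python3 - <<'E'
from h import *
print(p2w("wrist",(72,356),0.01),p2w("wrist",(72,356),0.04))
snap("wrist","j2",(180,80,360,240),4)
E
```

```text
[0.43941302 0.08881534 0.01      ] [0.44352351 0.11921369 0.04      ]
```

View pics/j2.png

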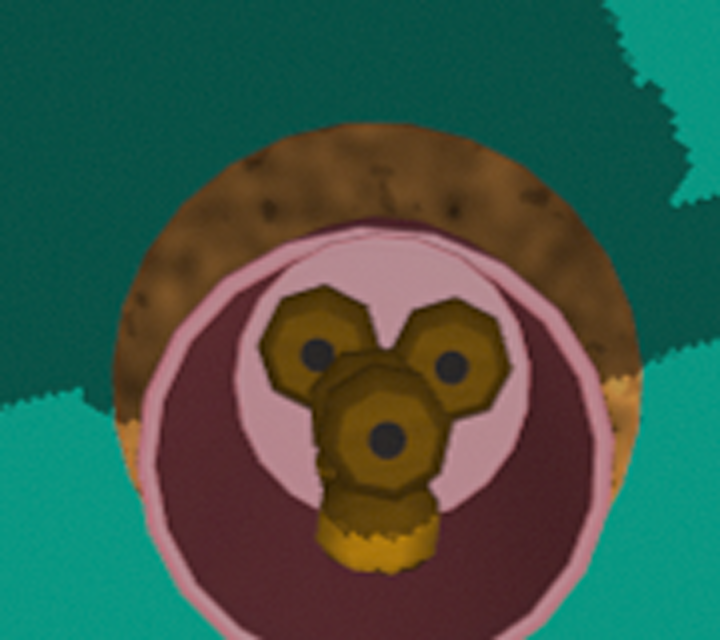

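Call:
jog_arm --rows '[{"xyz": [4.2, -0.8, 0], "delta_rot": [0, 0, 0], "fingers": 1}, {"xyz": [4.2, -0.8, 2], "delta_rot": [0, 0, 0], "fingers": 1}, {"xyz": [4.2, -0.8, 4.5], "delta_rot": [0, 0, 0], "fingers": 1}, {"xyz": [4.2, -0.8, 4.5], "delta_rot": [0, 0, 0], "fingers": 1}, {"xyz": [4.2, -0.8, 4.5], "delta_rot": [0, 0, 0], "fingers": 1}]'

```text
clock: 12.42
tcp_pos: [0.4891, 0.3283, 0.0908]
orientation: [-1.506, -2.755, -0.003]
contact_force: [1.2, -0.4, 0.2]
grip_width: 0.0177
```

```bash
python3 - <<'E'
from h import *
go((0.501,0.313,0.09),32); snap("wrist","j3",(180,80,380,320),2.5)
E
```

```text
xyz [-1.93  0.18  0.07] rot [ 0.1 -0.1  0.7] dist 1.9 clock 12.42
```

View pics/j3.png

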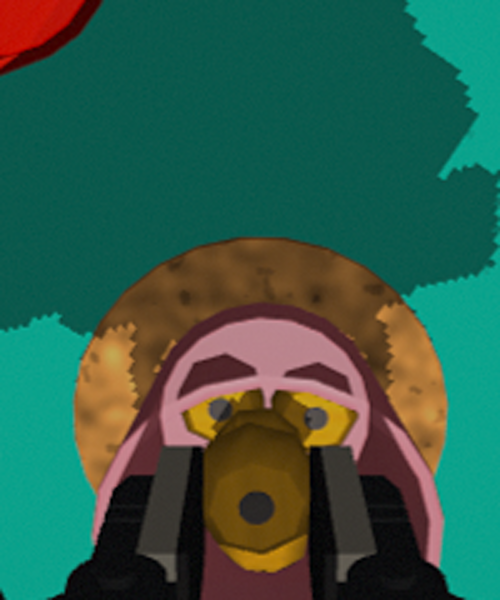

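Call:
jog_arm --rows '[{"xyz": [-0.8, 0.2, 0.2], "delta_rot": [0, 0, 0], "fingers": 1}, {"xyz": [-0.8, 0.2, 0.2], "delta_rot": [0, 0, 0], "fingers": 1}, {"xyz": [-0.8, 0.2, 0.2], "delta_rot": [0, 0, 0], "fingers": 0.65}, {"xyz": [-0.8, 0.2, 0.2], "delta_rot": [0, 0, 0], "fingers": 0.5}, {"xyz": [-0.8, 0.2, -3], "delta_rot": [0, 0, 0], "fingers": 0.5}]'

```text
clock: 12.88
tcp_pos: [0.4935, 0.32, 0.1173]
orientation: [-1.506, -2.751, 0.007]
contact_force: [0.4, -0.3, 0.0]
grip_width: 0.0427
```

```bash
python3 - <<'E'
from h import *
go((0.655,0.057,0.12),5); snap("wrist","j4",(180,80,380,320),2.5)
E
```

```text
xyz [-30.86  -0.57  -0.33] rot [-0.4 -0.  27.6] dist 30.9 clock 12.88
```

View pics/j4.png

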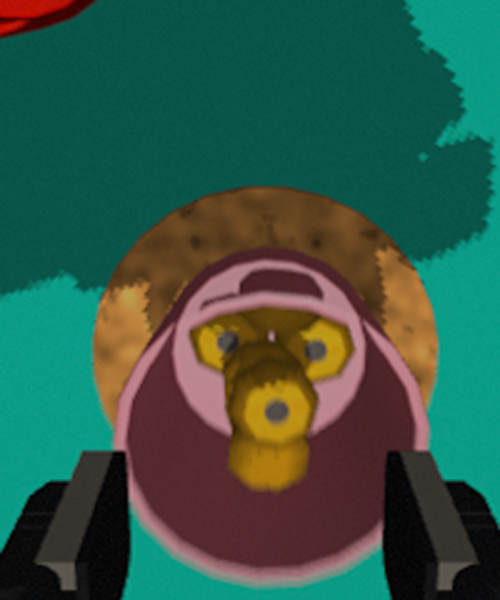

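Call:
jog_arm --rows '[{"xyz": [-4, -0.1, -2], "delta_rot": [0, 0, 7], "fingers": 0.45}, {"xyz": [-30.8, -0.5, -1], "delta_rot": [0, 0, 27], "fingers": 0.45}, {"xyz": [-30.8, -0.5, -1], "delta_rot": [0, 0, 27], "fingers": 0.45}, {"xyz": [-30.8, -0.5, -1], "delta_rot": [0, 0, 27], "fingers": 0.45}, {"xyz": [-30.8, -0.5, -1], "delta_rot": [0, 0, 27], "fingers": 0.45}]'

```text
clock: 13.35
tcp_pos: [0.6042, 0.1501, 0.1395]
orientation: [-2.115, -2.323, -0.012]
contact_force: [1.1, 0.2, -0.5]
grip_width: 0.0467
```

```bash
python3 - <<'E'
from h import *
snap("top","k0",(90,170,310,320),3.6)
go((0.656,0.057,0.07),5)
E
```

```text
xyz [-8.54  3.88  6.89] rot [ 0.4  0.1 -0.1] dist 11.6 clock 13.4
```

View pics/k0.png

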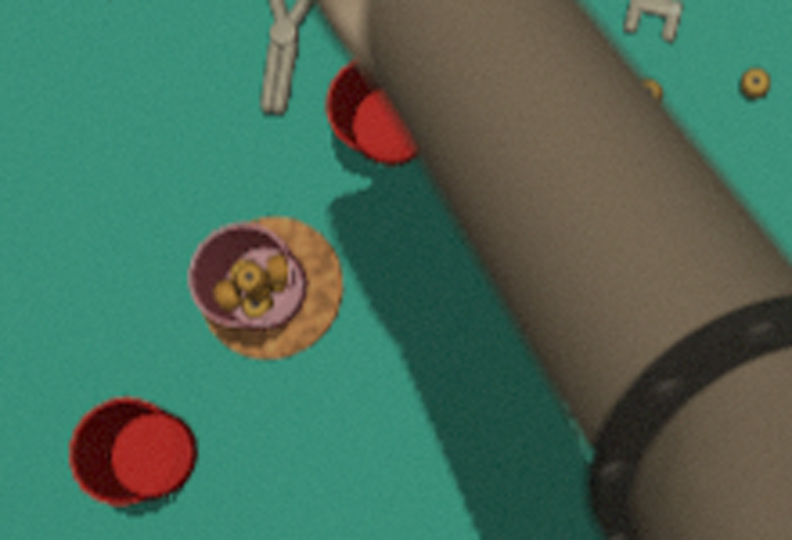

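The new nut lies at (227,294), on the left side of the cup, and the others are in the middle. Next is the nut at (650,93).

Call:
jog_arm --rows '[{"xyz": [-4, 1.8, 1], "delta_rot": [0, 0, 0], "fingers": 0.45}, {"xyz": [-8.5, 3.9, 3], "delta_rot": [0.4, 0, 0], "fingers": 0.45}, {"xyz": [-8.5, 3.9, 6.9], "delta_rot": [0.4, 0, 0], "fingers": 0.45}, {"xyz": [-8.5, 3.9, 6.9], "delta_rot": [0.4, 0, 0], "fingers": 0.45}, {"xyz": [-8.5, 3.9, 6.9], "delta_rot": [0.4, 0, 0], "fingers": 0.45}]'

```text
clock: 13.82
tcp_pos: [0.6545, 0.0541, 0.0662]
orientation: [-2.127, -2.309, 0.009]
contact_force: [-0.4, 0.2, 0.3]
grip_width: 0.047
```

```bash
python3 - <<'E'
from h import *
wn("k1",yaw=5)
E
```

```text
0.93 [293. 339.] [ 0.6672 -0.0185  0.007 ]
0.7 [283. 225.] [0.6546 0.0571 0.007 ]
cut 0.95 953 [ 0.6686 -0.0197  0.007 ]
cut 0.66 1140 [0.656  0.0561 0.007 ]
mean [0.65528928 0.0565949  0.007     ]
xyz [-0.37 -0.14  6.44] rot [ 0.1 -0.   0.1] dist 6.4 clock 13.97
```

Call:
jog_arm --rows '[{"xyz": [-0.4, -0.1, 4], "delta_rot": [0, 0, 0], "fingers": 0.45}, {"xyz": [-0.4, -0.1, 6.5], "delta_rot": [0, 0, 0], "fingers": 0.45}, {"xyz": [-0.4, -0.1, 6.5], "delta_rot": [0, 0, 0], "fingers": 0.5}, {"xyz": [-0.4, -0.1, 6.5], "delta_rot": [0, 0, 0], "fingers": 0.9}, {"xyz": [-0.4, -0.1, 6.5], "delta_rot": [0, 0, 0], "fingers": 1}]'

```text
clock: 14.38
tcp_pos: [0.657, 0.0584, 0.009]
orientation: [2.117, 2.318, 0.008]
contact_force: [0.0, -0.5, 0.3]
grip_width: 0.0191
```

Call:
jog_arm --rows '[{"xyz": [0, 0, 0], "delta_rot": [0, 0, 0], "fingers": 1}, {"xyz": [0, 0, 0], "delta_rot": [0, 0, 0], "fingers": 1}, {"xyz": [0, 0, -4], "delta_rot": [0, 0, 0], "fingers": 1}, {"xyz": [0, 0, -8], "delta_rot": [0, 0, 0], "fingers": 1}, {"xyz": [2, 0, -11], "delta_rot": [0, 0, -5], "fingers": 1}]'

```text
clock: 14.8
tcp_pos: [0.6566, 0.0734, 0.1228]
orientation: [2.019, 2.398, 0.007]
contact_force: [1.7, -1.4, 0.6]
grip_width: 0.0177
```

```bash
python3 - <<'E'
from h import *
print(r.get_obs()["grip_width"])
go((0.501,0.313,0.13),32)
E
```

```text
0.01766683214974792
xyz [ 26.26 -11.23  -0.88] rot [  0.4   0.2 -22.2] dist 28.6 clock 14.8
```

Call:
jog_arm --rows '[{"xyz": [26.2, -11.2, -1.5], "delta_rot": [0, 0, -22], "fingers": 1}, {"xyz": [26.2, -11.2, -1.5], "delta_rot": [0, 0, -22], "fingers": 1}, {"xyz": [26.2, -11.2, -1.5], "delta_rot": [0.4, 0, -22], "fingers": 1}, {"xyz": [26.2, -11.2, -1], "delta_rot": [0.4, 0, -22], "fingers": 1}, {"xyz": [26.2, -11.2, -1], "delta_rot": [0.4, 0, -22], "fingers": 1}]'

```text
clock: 15.22
tcp_pos: [0.5402, 0.2539, 0.1309]
orientation: [1.525, 2.741, 0.0]
contact_force: [0.5, -0.3, 0.2]
grip_width: 0.0179
```

```bash
python3 - <<'E'
from h import *
go((0.501,0.313,0.092),32);i=imaging.camera_info("wrist"); snap("wrist","l1",(160,60,400,320),2.3)
for d in imaging.tip_of("wrist","cup_rim"): print(d["conf"],d["position"],p2w("wrist",d["position"],0.072,i))
E
```

```text
xyz [ 7.1  -0.23  3.86] rot [ 0.1  0.2 -0.2] dist 8.1 clock 15.22
0.56 [375.9, 313.3] [0.61919859 0.23828004 0.072     ]
```

View pics/l1.png

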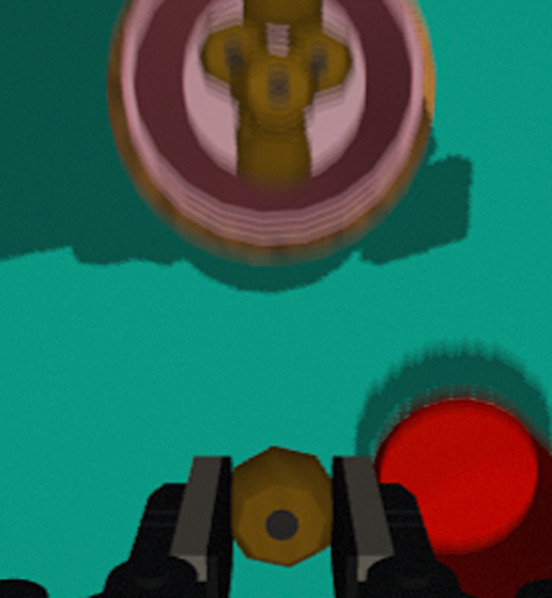

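Call:
jog_arm --rows '[{"xyz": [3.8, 0.6, 0], "delta_rot": [0, 0, 0], "fingers": 1}, {"xyz": [6.6, 0.9, 1], "delta_rot": [0, 0, 0], "fingers": 1}, {"xyz": [6.6, 0.9, 3.7], "delta_rot": [0, 0, 0], "fingers": 1}, {"xyz": [6.6, 0.9, 3.7], "delta_rot": [0, 0, 0], "fingers": 1}, {"xyz": [6.6, 0.9, 3.7], "delta_rot": [0, 0, 0], "fingers": 1}]'

```text
clock: 15.73
tcp_pos: [0.5079, 0.3215, 0.0949]
orientation: [1.509, 2.754, 0.003]
contact_force: [1.2, -0.8, 0.3]
grip_width: 0.0179
```

```bash
python3 - <<'E'
from h import *
go((0.501,0.313,0.092),32);snap("wrist","l2",(160,60,400,320),2.3)
E
```

```text
xyz [-0.34 -1.04  0.29] rot [0.1 0.  0.6] dist 1.1 clock 15.73
```

View pics/l2.png

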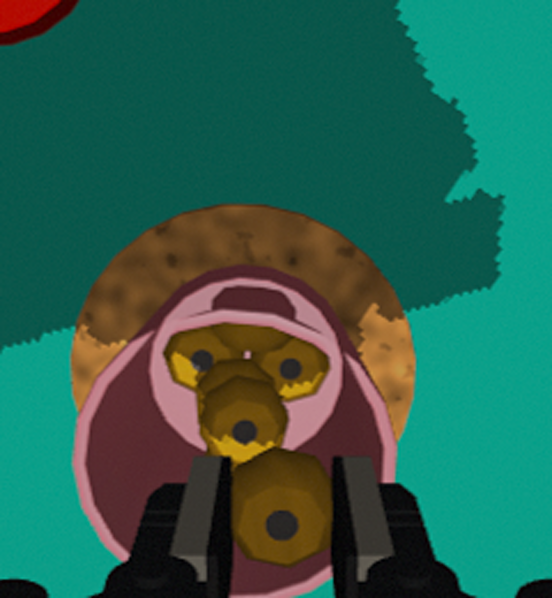

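Call:
jog_arm --rows '[{"xyz": [-0.5, 0.1, 0.2], "delta_rot": [0, 0, 0], "fingers": 1}, {"xyz": [-0.5, 0.1, 0.2], "delta_rot": [0, 0, 0], "fingers": 0.7}, {"xyz": [-0.5, 0.1, 0.2], "delta_rot": [0, 0, 0], "fingers": 0.6}, {"xyz": [-0.5, 0.1, 0.2], "delta_rot": [0, 0, 0], "fingers": 0.5}, {"xyz": [-0.5, 0.1, -3], "delta_rot": [0, 0, 0], "fingers": 0.5}]'

```text
clock: 16.2
tcp_pos: [0.5099, 0.3145, 0.1212]
orientation: [-1.512, -2.752, 0.007]
contact_force: [-0.4, -0.5, 0.1]
grip_width: 0.0427
```

```bash
python3 - <<'E'
from h import *
go((0.668,-0.019,0.13),-1); snap("wrist","l3",(160,60,400,320),2.3)
E
```

```text
xyz [-36.63  -4.55  -0.83] rot [-0.3  0.1 33.4] dist 36.9 clock 16.2
```

View pics/l3.png

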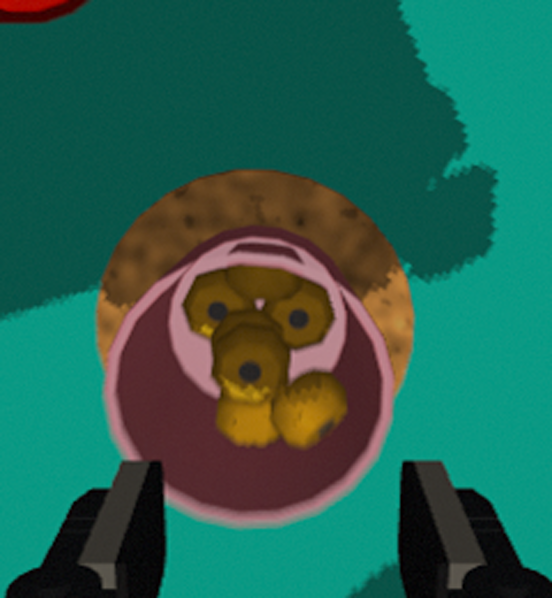

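The eighth nut lies at (310,410), inside the cup on the right. I'm going for the last loose nut at (0.668,-0.019).

Call:
jog_arm --rows '[{"xyz": [-36.6, -4.6, -1.5], "delta_rot": [0, 0, 33], "fingers": 0.45}, {"xyz": [-36.6, -4.6, -1.5], "delta_rot": [0, 0, 33], "fingers": 0.45}, {"xyz": [-36.6, -4.6, -1.5], "delta_rot": [0, 0, 33], "fingers": 0.45}, {"xyz": [-36.6, -4.6, -1.5], "delta_rot": [0, 0, 33], "fingers": 0.45}, {"xyz": [-36.6, -4.6, -1.5], "delta_rot": [0, 0, 33], "fingers": 0.45}]'

```text
clock: 16.67
tcp_pos: [0.6028, 0.128, 0.1376]
orientation: [2.237, 2.202, 0.013]
contact_force: [1.1, 0.6, -0.2]
grip_width: 0.0471
```

```bash
python3 - <<'E'
from h import *
go((0.668,-0.019,0.07),-1)
E
```

```text
xyz [-14.62   6.69   6.75] rot [ 0.4 -0.2  0.1] dist 17.4 clock 16.67
```

Call:
jog_arm --rows '[{"xyz": [-3.6, 1.6, 0], "delta_rot": [0, 0, 0], "fingers": 0.45}, {"xyz": [-7.3, 3.3, 0], "delta_rot": [0, 0, 0], "fingers": 0.45}, {"xyz": [-11, 5, 2], "delta_rot": [0.4, 0, 0], "fingers": 0.45}, {"xyz": [-14.6, 6.7, 4], "delta_rot": [0.4, 0, 0], "fingers": 0.45}, {"xyz": [-14.6, 6.7, 6.7], "delta_rot": [0.4, 0, 0], "fingers": 0.45}]'

```text
clock: 17.08
tcp_pos: [0.6728, -0.0288, 0.0724]
orientation: [2.245, 2.188, 0.008]
contact_force: [-0.0, -1.5, 0.3]
grip_width: 0.0467
```

```bash
python3 - <<'E'
from h import *
wn("m1",yaw=-1)
E
```

```text
0.87 [271. 211.] [ 0.6674 -0.019   0.007 ]
cut 0.63 1112 [ 0.6684 -0.0196  0.007 ]
mean [ 0.66789431 -0.01929767  0.007     ]
xyz [0.07 0.15 6.15] rot [-0.2 -0.2 -0. ] dist 6.2 clock 17.23
```

Call:
jog_arm --rows '[{"xyz": [0.1, 0.1, 4], "delta_rot": [0, 0, 0], "fingers": 0.45}, {"xyz": [0.1, 0.1, 6.2], "delta_rot": [0, 0, 0], "fingers": 0.45}, {"xyz": [0.1, 0.1, 6.2], "delta_rot": [0, 0, 0], "fingers": 0.5}, {"xyz": [0.1, 0.1, 6.2], "delta_rot": [0, 0, 0], "fingers": 0.9}, {"xyz": [0.1, 0.1, 6.2], "delta_rot": [0, 0, 0], "fingers": 1}]'

```text
clock: 17.65
tcp_pos: [0.6692, -0.0174, 0.0093]
orientation: [-2.237, -2.201, -0.006]
contact_force: [-0.2, -0.0, 0.3]
grip_width: 0.0196
```

Call:
jog_arm --rows '[{"xyz": [0, 0, 0], "delta_rot": [0, 0, 0], "fingers": 1}, {"xyz": [0, 0, 0], "delta_rot": [0, 0, 0], "fingers": 1}, {"xyz": [0, 0, -4], "delta_rot": [0, 0, 0], "fingers": 1}, {"xyz": [0, 0, -8], "delta_rot": [0, 0, 0], "fingers": 1}, {"xyz": [2, -1, -12], "delta_rot": [0, 0, -5], "fingers": 1}]'

```text
clock: 18.07
tcp_pos: [0.6622, -0.0042, 0.1287]
orientation: [2.148, 2.292, 0.006]
contact_force: [1.5, -0.4, 0.5]
grip_width: 0.0182
```

```bash
python3 - <<'E'
from h import *
print(r.get_obs()["grip_width"])
go((0.501,0.313,0.135),32)
E
```

```text
0.018175901624819624
xyz [ 32.7  -14.03  -0.62] rot [  0.2  -0.1 -28.3] dist 35.6 clock 18.07
```

Call:
jog_arm --rows '[{"xyz": [32.7, -14, -1.4], "delta_rot": [0, 0, -28], "fingers": 1}, {"xyz": [32.7, -14, -1.4], "delta_rot": [0, 0, -28], "fingers": 1}, {"xyz": [32.7, -14, -1.4], "delta_rot": [0, 0, -28], "fingers": 1}, {"xyz": [32.7, -14, -1.4], "delta_rot": [0, 0, -28], "fingers": 1}, {"xyz": [32.7, -14, -1.4], "delta_rot": [0, 0, -28], "fingers": 1}]'

```text
clock: 18.48
tcp_pos: [0.5654, 0.1874, 0.1376]
orientation: [1.521, 2.745, 0.008]
contact_force: [0.3, 0.1, 0.0]
grip_width: 0.0178
```

```bash
python3 - <<'E'
from h import *
print(r.get_obs()["grip_width"])
d,t=go((0.501,0.313,0.135),32)
E
```

```text
0.01777526695020954
xyz [14.07  1.2   0.25] rot [0.3 0.  0. ] dist 14.1 clock 18.48
```

Call:
jog_arm --rows '[{"xyz": [4, 0, 0.3], "delta_rot": [0, 0, 0], "fingers": 1}, {"xyz": [13.6, 0.2, 0.3], "delta_rot": [0, 0, 0], "fingers": 1}, {"xyz": [13.6, 0.2, 0.3], "delta_rot": [0, 0, 0], "fingers": 1}, {"xyz": [13.6, 0.2, 2], "delta_rot": [0, 0, 0], "fingers": 1}, {"xyz": [13.6, 0.2, 4.3], "delta_rot": [0, 0, 0], "fingers": 1}]'

```text
clock: 18.9
tcp_pos: [0.4937, 0.3111, 0.0982]
orientation: [1.509, 2.75, 0.021]
contact_force: [0.6, 0.6, 0.2]
grip_width: 0.0178
```

```bash
python3 - <<'E'
from h import *
d,t=go((0.501,0.313,0.09),32)
snap("wrist","n1",(160,60,400,320),2.3)
E
```

```text
xyz [-0.23  0.71  0.83] rot [ 0.8 -0.1  0.5] dist 1.1 clock 18.9
```

View pics/n1.png

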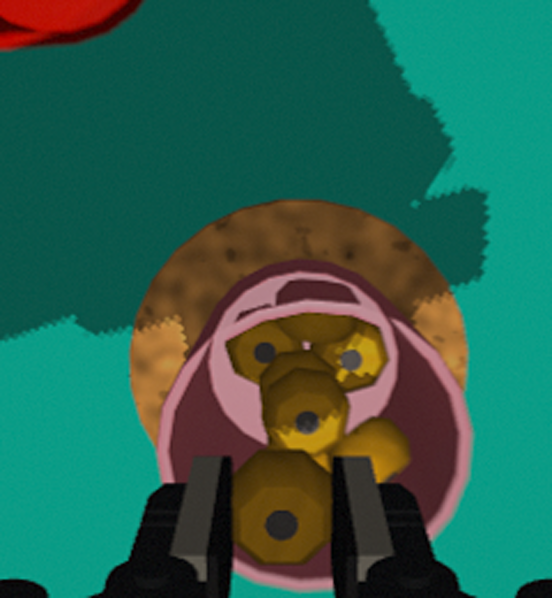

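Call:
jog_arm --rows '[{"xyz": [-0.6, -0.3, 0.5], "delta_rot": [0.7, 0, 0], "fingers": 1}, {"xyz": [-0.6, -0.3, 0.6], "delta_rot": [0.7, 0, 0], "fingers": 1}, {"xyz": [-0.6, -0.3, 0.6], "delta_rot": [0.7, 0, 0], "fingers": 0.65}, {"xyz": [-0.6, -0.3, 0.6], "delta_rot": [0.7, 0, 0], "fingers": 0.5}, {"xyz": [-0.6, -0.3, -3], "delta_rot": [0.7, 0, 0], "fingers": 0.5}]'

```text
clock: 19.37
tcp_pos: [0.491, 0.2958, 0.118]
orientation: [-1.514, -2.744, 0.023]
contact_force: [0.7, 0.7, -0.1]
grip_width: 0.0427
```

Call:
jog_arm --rows '[{"xyz": [0, 0, -4], "delta_rot": [0, 0, 0], "fingers": 0}, {"xyz": [0, 0, -4], "delta_rot": [0, 0, 0], "fingers": 0}, {"xyz": [0, 0, -4], "delta_rot": [0, 0, 0], "fingers": 0}, {"xyz": [0, 0, -4], "delta_rot": [0, 0, 0], "fingers": 0}, {"xyz": [0, 0, -4], "delta_rot": [0, 0, 0], "fingers": 0}]'

```text
clock: 19.78
tcp_pos: [0.4914, 0.2954, 0.1573]
orientation: [-1.515, -2.743, 0.025]
contact_force: [0.1, -0.2, 0.5]
grip_width: 0.0852
```

```bash
python3 - <<'E'
from h import *
i=imaging.camera_info("wrist"); snap("wrist","n2",(120,60,440,400),1.7); snap("top","n3")
for d in imaging.tip_of("wrist","cup_rim"): print("w",d["conf"],np.round(d["position"]),p2w("wrist",d["position"],0.072,i))
for d in imaging.tip_of("wrist","mat"): print("wmat",d["conf"],np.round(d["position"]),p2w("wrist",d["position"],0.0,i))
for d in imaging.tip_of("top","mat"): print("tmat",d["conf"],np.round(d["position"]),p2w("top",d["position"],0.0))
for d in imaging.tip_of("top","cup_rim"): print("t",d["conf"],np.round(d["position"]),p2w("top",d["position"],0.072))
E
```

```text
w 0.83 [392. 367.] [0.61982383 0.23984827 0.072     ]
w 0.69 [315. 201.] [0.50284789 0.31494877 0.072     ]
t 0.64 [194. 198.] [0.62202189 0.2368495  0.072     ]
t 0.58 [123. 292.] [0.3885424  0.37826997 0.072     ]
```

View pics/n2.png

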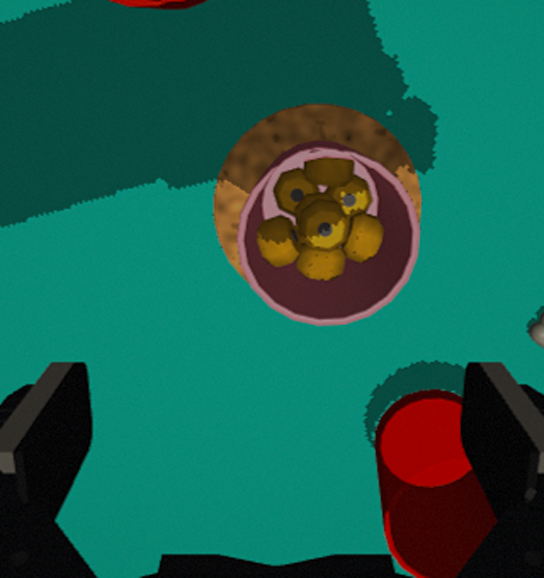

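View pics/n3.png

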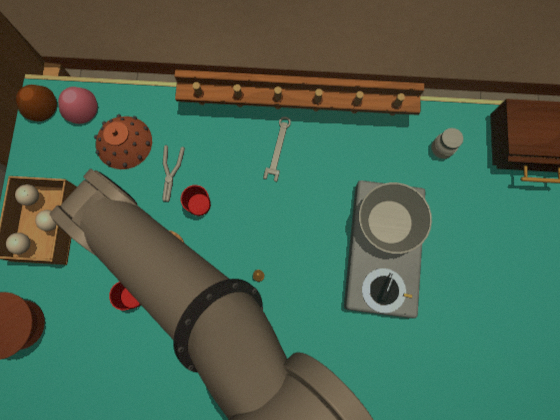

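The pink cup holds at least seven visible nuts, with the tower's base hidden, and the shelf has none left. Before choosing a pour motion, I'll fit the arm's kinematics from the logged poses to check reach.

```bash
cat > fk.py <<'E'
import numpy as np
from scipy.spatial.transform import Rotation as R
from scipy.optimize import least_squares
D=[([1.14989589,0.47780549,0.02232275,1.55644749,-0.01150713,1.10927652,-0.08311831],[0.20753271,-0.64169066,0.23032344],[-3.10150114,-.489093905,.000628]),
([1.00698513,0.30139263,-0.17760741,1.84068516,0.06246132,1.00424523,0.17670358],[0.3135,-0.4609,0.2224],[2.798,1.428,0]),
([0.80336882,0.2422728,-0.38865487,1.95620605,0.11210172,0.96211085,0.31569939],[0.4185,-0.2812,0.2135],[2.27,2.17,0]),
([0.46610788,0.35780678,-0.46657942,1.93865056,0.20653394,0.88934409,-0.15133071],[0.5211,-0.1063,0.1655],[2.27,2.168,0]),
([0.2254319,0.63863147,-0.38064965,1.93555044,0.38909595,0.63459161,-0.45167632],[0.57172697,-0.0250063,0.00849072],[2.27046773,2.16327311,.00201317]),
([0.13404796,0.50682125,-0.5904637,1.93452082,0.39507449,0.80758829,-0.22214441],[0.5414,0.1166,0.1003],[1.661,2.654,.002]),
([-0.188107,0.55004114,-0.64177153,1.82027387,0.41043465,0.90716274,-0.45909046],[0.501,0.3171,0.1209],[1.523,2.746,-.001]),
([-0.06185437,0.53974832,-0.51647739,2.13886395,0.49457076,0.57960619,-0.59308992],[0.45,0.1649,0.0208],[1.803,2.566,-.005])]
def rz(a): return R.from_euler('z',a)
def ry(a): return R.from_euler('y',a)
def fk(q,p,s=(-1,1,1,1,1,1,1)):
    yaw,d1,a1,L1,e,L2,L3,w,y7=p[:9]
    q=[a*b for a,b in zip(q,s)]
    T=rz(yaw)*rz(q[0]); P=np.array([0,0,d1])+T.apply([a1,0,0])
    T=T*ry(q[1])*rz(q[2]); P=P+T.apply([e,0,L1])
    T=T*ry(q[3])*rz(q[4]); P=P+T.apply([-e,0,L2])
    T=T*ry(q[5]); P=P+T.apply([w,0,L3])
    T=T*rz(q[6])*rz(y7)
    return P,T
def res(p,s):
    o=[]
    for q,t,rv in D:
        P,T=fk(q,p,s); o+=list((P-t)*10); o+=list((T.inv()*R.from_rotvec(rv)).as_rotvec())
    return np.array(o)
if __name__=="__main__":
    import itertools
    best=[]
    for s in itertools.product((-1,),(1,),(1,-1),(1,),(1,-1),(1,),(1,-1)):
        for y7 in (0,np.pi/2,-np.pi/2,np.pi):
            r_=least_squares(res,[-0.1,.35,0,.4,0,.4,.3,0,y7],args=(s,)); best.append((r_.cost,s,np.round(r_.x,4)))
    best.sort(key=lambda b:b[0])
    for b in best[:4]: print(b)
E
python3 fk.py
```

```text
(np.float64(0.01441986447044186), (-1, 1, -1, 1, -1, 1, -1), array([-0.0986, -0.0377,  0.0089,  0.5401, -0.0022,  0.4939, -0.0086,
        0.0245,  1.4722]))
(np.float64(0.014419864470443102), (-1, 1, -1, 1, -1, 1, -1), array([-0.0986, -0.0377,  0.0089,  0.5401, -0.0022,  0.4939, -0.0086,
        0.0245,  1.4722]))
(np.float64(0.014419864470444813), (-1, 1, -1, 1, -1, 1, -1), array([-0.0986, -0.0377,  0.0089,  0.5401, -0.0022,  0.4939, -0.0086,
        0.0245,  1.4722]))
(np.float64(0.014419864470465412), (-1, 1, -1, 1, -1, 1, -1), array([-0.0986, -0.0377,  0.0089,  0.5401, -0.0022,  0.4939, -0.0086,
        0.0245,  1.4722]))
```

```bash
cat > ik.py <<'E'
from fk import *
lo=np.array([-2.96,-.34,-1.41,.24,-1.37,.17,-2.96]);hi=np.array([2.96,2.1,1.46,2.44,4.51,1.92,2.96])
S=(-1,1,-1,1,-1,1,-1)
def fit():
    L=[]
    r_=least_squares(res,[-0.1,.27,0,.54,0,.49,.3,0,1.47],args=(S,))
    return r_.x
P0=None
def params(L3=.3):
    p=fit().copy(); dl=L3-p[6]; p[6]+=dl; p[1]+=dl; return p
def ik(P,T,q0,p,w=0.02):
    def f(q):
        a,b=fk(q,p,S); return np.r_[(a-P)*20,(b.inv()*T).as_rotvec()*5,w*(q-q0)]
    s=least_squares(f,np.clip(q0,lo+1e-3,hi-1e-3),bounds=(lo,hi)); a,b=fk(s.x,p,S)
    return s.x,np.linalg.norm(a-P),np.degrees((b.inv()*T).magnitude())
def toolrot(s,th,flip=1):
    """tool z = sin(th)*s - cos(th)*up ; jaw horizontal perpendicular to s"""
    s=np.array([np.cos(s),np.sin(s),0]); z=np.sin(th)*s-np.cos(th)*np.array([0,0,1.]); y=flip*np.cross([0,0,1.],s); x=np.cross(y,z)
    return R.from_matrix(np.stack([x,y,z],1))
E
cat > plan.py <<'E'
from ik import *
from h import r
p=params(.3); q=np.array(r.get_obs()["joints"]); print(np.round(p,3),np.round(q,2))
a,b=fk(q,p,S); print(a,r.get_obs()["tcp_pos"])
d=np.radians
for sd in range(0,360,30):
  for fl in (1,-1):
    qq=q; out=[]; ok=True
    th0=35
    for (c,z,ths,rot) in [((.502,.314),.10,[0,18,35],0),((.502,.314),.036,[35],0),((.55,.1),.2,[35],-27),((.596,-.238),.21,[35],-54),((.596,-.238),.19,[10,-15,-40,-65,-90,-100],-54)]:
      for th in ths:
        s=d(sd+rot); T=toolrot(s,d(th),fl); ax=np.array([c[0],c[1],z]); P=ax+.019*T.apply([0,0,1])
        qn,e,ea=ik(P,T,qq,p); out.append((th,round(e*1000),round(ea)))
        qq=qn
    bad=sum(o[1]+o[2]*3 for o in out)
    print(sd,fl,bad,[o for o in out if o[1]+o[2]>3],np.round(qq,2))
E
python3 plan.py
```

```text
[-0.099  0.271  0.009  0.54  -0.002  0.494  0.3    0.025  1.472] [-0.12  0.49 -0.69  1.82  0.37  0.98 -0.41]
[0.50067235 0.29340049 0.16335628] [0.49128306 0.29606579 0.15744866]
0 1 139 [(-65, 6, 2), (-90, 28, 11), (-100, 30, 12)] [ 1.04  1.64 -1.41  1.21 -0.09  1.92 -0.  ]
0 -1 182 [(35, 3, 2), (35, 10, 6), (-65, 6, 2), (-90, 28, 11), (-100, 33, 13)] [ 1.02  1.53 -1.24  1.22 -0.18  1.92 -2.96]
30 1 432 [(-65, 30, 12), (-90, 79, 31), (-100, 89, 35)] [ 1.02  1.64 -1.41  1.32 -0.08  1.92 -0.07]
30 -1 509 [(35, 10, 6), (35, 17, 10), (-65, 30, 12), (-90, 79, 31), (-100, 91, 35)] [ 0.99  1.49 -1.26  1.32 -0.06  1.92 -2.96]
60 1 194 [(-65, 11, 5), (-90, 36, 15), (-100, 39, 16)] [-0.48  1.66  1.44  1.23  0.07  1.92  2.96]
60 -1 221 [(35, 8, 5), (-65, 11, 5), (-90, 36, 15), (-100, 39, 16)] [-0.48  1.68  1.46  1.23  0.06  1.92 -0.14]
90 1 0 [] [-0.38  1.3   0.75  1.24  0.6   1.92  2.44]
90 -1 0 [] [-0.38  1.3   0.75  1.24  0.6   1.92 -0.7 ]
120 1 0 [] [-0.13  1.04  0.02  1.58  1.27  1.92  1.98]
120 -1 0 [] [-0.13  1.04  0.02  1.58  1.27  1.92 -1.16]
150 1 164 [(-90, 26, 13), (-100, 48, 17)] 
[... 276 characters left out ...]
2), (-65, 38, 23), (-90, 59, 42), (-100, 109, 33)] [-1.41  2.1   1.46  2.22 -1.37  0.17 -2.42]
210 -1 0 [] [ 1.01  1.25 -0.89  2.37  3.49  1.75 -0.78]
240 1 168 [(-65, 19, 11), (-90, 23, 14), (-100, 18, 11)] [ 1.74  2.04 -1.39  2.14 -1.37  0.17  1.81]
240 -1 0 [] [ 1.66  1.95 -1.41  2.32  3.63  0.45 -0.13]
270 1 0 [] [ 1.57  1.5  -1.17  1.96 -0.93  0.65  0.96]
270 -1 153 [(-90, 21, 12), (-100, 42, 18)] [ 1.67  1.64 -1.41  2.02  0.07  0.32  2.96]
300 1 0 [] [ 1.24  1.27 -0.87  1.62 -0.79  1.34  0.67]
300 -1 103 [(-90, 2, 13), (-100, 4, 18)] [ 1.43  1.6  -1.41  1.6  -0.09  1.1   2.96]
330 1 0 [] [ 1.01  1.32 -0.83  1.28 -0.57  1.82  0.47]
330 -1 0 [] [ 0.9   1.23 -0.58  1.29 -0.73  1.92 -2.53]
```

```bash
cat > cup.py <<'E'
from h import *
from ik import toolrot
def cp(ax,s,th,back=0,off=.019):
    T=toolrot(np.radians(s),np.radians(th),-1); P=np.array(ax)+(off-back)*T.apply([0,0,1])
    print("tcp target",P.round(4)); return go(P,Rt=T)
E
python3 - <<'E'
from cup import *
cp((.502,.314,.036),120,35,.10)
E
```

```text
tcp target [0.5252 0.2738 0.1024]
xyz [-3.7   1.78  5.48] rot [-1.6 35.   1.9] dist 6.8 clock 20.08
```

Call:
jog_arm --rows '[{"xyz": [-0.8, 0.4, 1.1], "delta_rot": [-0.3, 7, 0.4], "fingers": 0}, {"xyz": [-1.5, 0.7, 2.2], "delta_rot": [-0.6, 14, 0.8], "fingers": 0}, {"xyz": [-2.2, 1.1, 3.3], "delta_rot": [-1, 21, 1.2], "fingers": 0}, {"xyz": [-3, 1.5, 4.4], "delta_rot": [-1.3, 28, 1.6], "fingers": 0}, {"xyz": [-3.7, 1.8, 5.5], "delta_rot": [-1.6, 35, 1.9], "fingers": 0}]'

```text
clock: 20.5
tcp_pos: [0.5274, 0.2734, 0.1027]
orientation: [-1.292, -2.233, -0.414]
contact_force: [0.0, 0.3, -0.9]
grip_width: 0.0853
```

```bash
python3 - <<'E'
from cup import *
o=r.get_obs(); print(o["joints"],o["tcp_pos"],o["orientation"])
cp((.502,.314,.036),120,35,.10)
cp((.502,.314,.036),120,35,0)
i=imaging.camera_info("wrist")
snap("wrist","o1");snap("scene","o2")
for d in imaging.tip_of("wrist","cup_rim"): print("w",d["conf"],np.round(d["position"]),p2w("wrist",d["position"],0.072,i))
E
```

```text
[ 0.35177676  0.82181613 -0.90916085  1.75448305  0.00814986  0.88977583
  0.12197184] [0.527381   0.27338341 0.10274346] [-1.29213488 -2.23293968 -0.41352929]
tcp target [0.5252 0.2738 0.1024]
xyz [ 0.09 -0.17  0.11] rot [ 0.2 -0.2 -0. ] dist 0.2 clock 20.5
tcp target [0.4966 0.3234 0.0204]
xyz [ 0.05 -0.2  10.11] rot [ 0.2 -0.2 -0. ] dist 10.1 clock 20.5
w 0.7 [276. 197.] [0.50060749 0.31370718 0.072     ]
w 0.63 [169.  36.] [0.3863908 0.3740423 0.072    ]
```

View pics/o1.png

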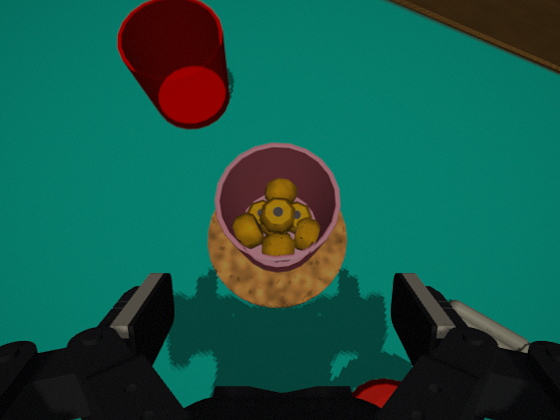

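View pics/o2.png

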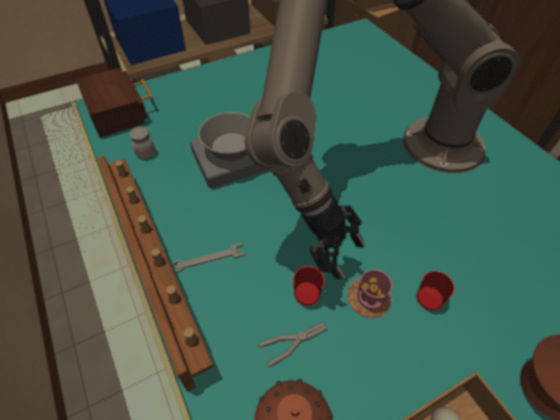

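The wrist view shows the cup at (277,205), centred between the fingers. The scene view shows the hand tilted and clear of the red cup.

Call:
jog_arm --rows '[{"xyz": [0, -0.2, 3], "delta_rot": [0, 0, 0], "fingers": 0}, {"xyz": [0, -0.2, 6], "delta_rot": [0, 0, 0], "fingers": 0}, {"xyz": [0, -0.2, 8.5], "delta_rot": [0, 0, 0], "fingers": 0}, {"xyz": [0, -0.2, 10.1], "delta_rot": [0, 0, 0], "fingers": 0}, {"xyz": [0, -0.2, 10.1], "delta_rot": [0, 0, 0], "fingers": 0}]'

```text
clock: 21.07
tcp_pos: [0.4939, 0.3211, 0.0151]
orientation: [-1.297, -2.228, -0.401]
contact_force: [-0.5, -1.2, 0.0]
grip_width: 0.0859
```

```bash
python3 - <<'E'
from cup import *
print(r.get_obs()["contact_force"])
cp((.502,.314,.036),120,35,0)
snap("wrist","o3")
E
```

```text
[-0.45113973 -1.22779515  0.00514802]
tcp target [0.4966 0.3234 0.0204]
xyz [ 0.37  0.34 -0.4 ] rot [-0.2 -0.1 -0.5] dist 0.6 clock 21.07
```

View pics/o3.png

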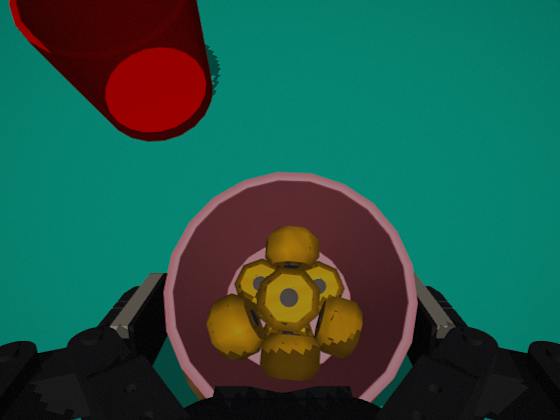

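Call:
jog_arm --rows '[{"xyz": [0.4, 0.25, -0.4], "delta_rot": [0, 0, 0], "fingers": 0}, {"xyz": [0.4, 0.25, -0.4], "delta_rot": [0, 0, 0], "fingers": 0}, {"xyz": [0.4, 0.25, -0.4], "delta_rot": [0, 0, 0], "fingers": 0.2}, {"xyz": [0.4, 0.25, -0.4], "delta_rot": [0, 0, 0], "fingers": 0.5}, {"xyz": [0.4, 0.25, -0.4], "delta_rot": [0, 0, 0], "fingers": 1}]' --grip_force 60

```text
clock: 21.53
tcp_pos: [0.4963, 0.323, 0.0226]
orientation: [-1.297, -2.229, -0.402]
contact_force: [-0.7, -5.3, 10.5]
grip_width: 0.0654
```

```bash
python3 - <<'E'
from cup import *
print(r.get_obs()["contact_force"],r.get_obs()["grip_width"])
cp((.502,.314,.036),120,35,0)
cp((.502,.314,.12),120,35,0)
E
```

```text
[-0.73509087 -5.25643515 10.49272441] 0.0653762680480179
tcp target [0.4966 0.3234 0.0204]
xyz [-0.1   0.05  0.19] rot [-0.2 -0.1 -0.4] dist 0.2 clock 21.53
tcp target [0.4966 0.3234 0.1044]
xyz [ 4.73 -0.01 -6.68] rot [-0.2 -0.1 -0.4] dist 8.2 clock 21.53
```

Call:
jog_arm --rows '[{"xyz": [0, 0, 0], "delta_rot": [0, 0, 0], "fingers": 1}, {"xyz": [0.6, 0, -0.8], "delta_rot": [0, 0, 0], "fingers": 1}, {"xyz": [1.7, 0, -2.4], "delta_rot": [0, 0, 0], "fingers": 1}, {"xyz": [3.2, 0, -4.5], "delta_rot": [0, 0, 0], "fingers": 1}, {"xyz": [4.7, 0, -6.7], "delta_rot": [0, 0, 0], "fingers": 1}]'

```text
clock: 21.95
tcp_pos: [0.496, 0.3226, 0.1048]
orientation: [-1.297, -2.228, -0.399]
contact_force: [0.2, -0.6, -2.4]
grip_width: 0.0655
```

```bash
python3 - <<'E'
from cup import *
o=r.get_obs();print(o["contact_force"],o["grip_width"],o["joints"])
snap("scene","p1",(200,100,480,340),2.5)
cp((.55,.10,.24),95,35,0)
E
```

```text
[ 0.15553385 -0.63138747 -2.38427477] 0.06545776222923917 [ 0.27746774  0.79982882 -0.9188746   1.79691412 -0.00711795  0.82645661
  0.04615734]
tcp target [0.5491 0.1109 0.2244]
xyz [-10.71  -6.22 -21.42] rot [-14.3  -0.1  20.2] dist 24.7 clock 22.0
```

View pics/p1.png

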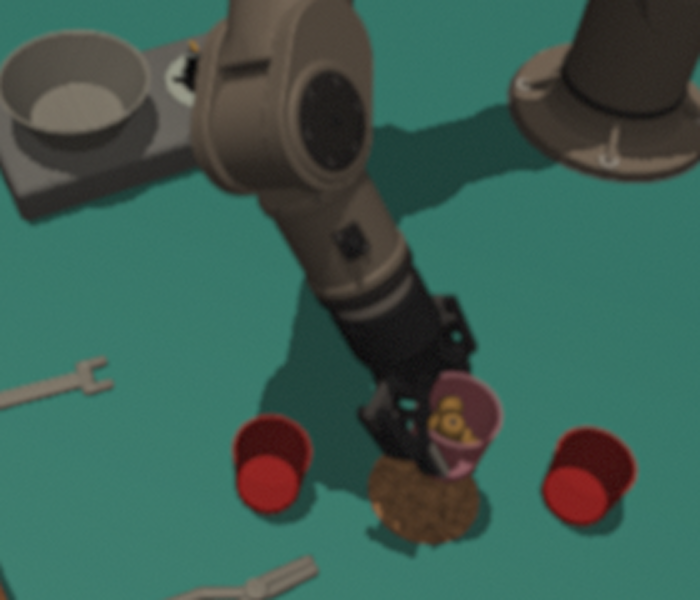

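Call:
jog_arm --rows '[{"xyz": [-0.5, -0.3, -1], "delta_rot": [-0.7, 0, 1], "fingers": 1}, {"xyz": [-1.6, -0.9, -3.2], "delta_rot": [-2, 0, 3], "fingers": 1}, {"xyz": [-3, -1.7, -6], "delta_rot": [-4, 0, 5.7], "fingers": 1}, {"xyz": [-4.4, -2.5, -8.8], "delta_rot": [-6, 0, 8.4], "fingers": 1}, {"xyz": [-5.8, -3.3, -11.6], "delta_rot": [-8, 0, 11.1], "fingers": 1}]'

```text
clock: 22.42
tcp_pos: [0.5261, 0.2078, 0.1727]
orientation: [-1.572, -2.083, -0.497]
contact_force: [0.8, -1.0, -2.7]
grip_width: 0.0657
```

```bash
python3 - <<'E'
from cup import *
o=r.get_obs();print(o["contact_force"],o["grip_width"],o["joints"])
cp((.565,-.12,.26),85,35,0)
E
```

```text
[ 0.76906623 -0.98448154 -2.65949167] 0.06574401146706632 [ 0.54800229  0.6545719  -0.96062275  1.8464909  -0.11727436  0.87058464
  0.05620506]
tcp target [ 0.5659 -0.1091  0.2444]
xyz [-21.72  -4.85 -24.01] rot [-12.   -0.1  17.1] dist 32.7 clock 22.42
```

Call:
jog_arm --rows '[{"xyz": [-2.2, -0.5, -2.4], "delta_rot": [-1.2, 0, 1.7], "fingers": 1}, {"xyz": [-4.4, -1, -4.8], "delta_rot": [-2.4, 0, 3.4], "fingers": 1}, {"xyz": [-6.7, -1.5, -7.3], "delta_rot": [-3.6, 0, 5.2], "fingers": 1}, {"xyz": [-9, -2, -9.8], "delta_rot": [-4.9, 0, 7], "fingers": 1}, {"xyz": [-11.3, -2.5, -12.4], "delta_rot": [-6.2, 0, 8.9], "fingers": 1}]'

```text
clock: 22.83
tcp_pos: [0.5463, 0.0417, 0.2095]
orientation: [-1.781, -1.942, -0.561]
contact_force: [0.3, 0.2, -3.0]
grip_width: 0.0653
```

```bash
python3 - <<'E'
from cup import *
o=r.get_obs();print(o["contact_force"],o["grip_width"],o["joints"])
cp((.575,-.18,.26),80,35,0)
E
```

```text
[ 0.34855411  0.23291853 -2.97631107] 0.06525341297702858 [ 0.84030198  0.59275038 -0.94337354  1.81396362 -0.16722349  1.00117953
  0.15758853]
tcp target [ 0.5769 -0.1693  0.2444]
xyz [-15.42   1.22 -15.07] rot [-8.6 -0.  12.2] dist 21.6 clock 22.83
```

Call:
jog_arm --rows '[{"xyz": [-3, 0.2, -3], "delta_rot": [-1.7, 0, 2.4], "fingers": 1}, {"xyz": [-6, 0.5, -5.9], "delta_rot": [-3.4, 0, 4.8], "fingers": 1}, {"xyz": [-9, 0.7, -8.8], "delta_rot": [-5.1, 0, 7.2], "fingers": 1}, {"xyz": [-12, 1, -11.7], "delta_rot": [-6.8, 0, 9.7], "fingers": 1}, {"xyz": [-15, 1.2, -14.7], "delta_rot": [-8.6, 0, 12.2], "fingers": 1}]'

```text
clock: 23.25
tcp_pos: [0.575, -0.1624, 0.2433]
orientation: [-2.052, -1.718, -0.646]
contact_force: [0.6, 0.5, -2.9]
grip_width: 0.0654
```

```bash
python3 - <<'E'
from cup import *
o=r.get_obs();print(o["contact_force"],o["grip_width"],o["joints"])
cp((.592,-.263,.22),80,35,0)
import fk,ik
fk.D.append((o["joints"],o["tcp_pos"],o["orientation"]))
fk.D.append(([0.35177676,0.82181613,-0.90916085,1.75448305,0.00814986,0.88977583,0.12197184],[0.527381,0.27338341,0.10274346],[-1.29213488,-2.23293968,-0.41352929]))
p=ik.fit(); print(p.round(3), np.round(ik.res(p,ik.S)[-12:],3))
P,T=ik.fk(o["joints"],p,ik.S)
d=np.radians
qq=np.array(o["joints"])
for th in [35,20,0,-20,-40,-60,-80,-90,-100]:
    Tt=ik.toolrot(d(80),d(th),-1); q,e,ea=ik.ik(np.array([.592,-.263,.20])+.019*Tt.apply([0,0,1]),Tt,qq,p,.2); print(th,round(e*1000,1),round(ea,1),q.round(2)); qq=q
E
```

```text
[ 0.64706167  0.52558515 -2.92447659] 0.0654332210427469 [ 1.05418073  0.61125275 -0.84199507  1.63720846 -0.17873939  1.152355
  0.1965696 ]
tcp target [ 0.5939 -0.2523  0.2044]
xyz [-9.21  3.44 -1.7 ] rot [ 0.1  0.  -0.1] dist 10.0 clock 23.25
[-0.091  0.307  0.02   0.519  0.009  0.469  0.341  0.029  1.483] [ 0.079 -0.067  0.112  0.052  0.002  0.013  0.126  0.008  0.166  0.052
  0.003  0.013]
35 0.1 0.0 [ 1.02  0.79 -0.75  1.49 -0.08  1.22  0.25]
20 0.0 0.0 [ 0.91  0.67 -0.68  1.55  0.07  1.13  0.13]
0 0.1 0.1 [ 0.7   0.55 -0.56  1.63  0.32  1.05 -0.12]
-20 0.1 0.1 [ 0.45  0.52 -0.42  1.7   0.64  1.07 -0.44]
-40 0.1 0.1 [ 0.21  0.58 -0.3   1.74  0.95  1.19 -0.75]
-60 0.1 0.1 [ 0.02  0.7  -0.19  1.76  1.17  1.37 -0.99]
-80 0.1 0.0 [-0.11  0.87 -0.06  1.74  1.31  1.58 -1.15]
-90 0.0 0.0 [-0.16  0.97  0.    1.71  1.35  1.67 -1.21]
-100 0.0 0.0 [-0.19  1.06  0.07  1.69  1.39  1.77 -1.25]
```

Call:
jog_arm --rows '[{"xyz": [-2, 0.7, -0.6], "delta_rot": [0, 0, 0], "fingers": 1}, {"xyz": [-4, 1.4, -1.2], "delta_rot": [0, 0, 0], "fingers": 1}, {"xyz": [-6.2, 2.2, -1.5], "delta_rot": [0, 0, 0], "fingers": 1}, {"xyz": [-8.2, 3, -1.7], "delta_rot": [0, 0, 0], "fingers": 1}, {"xyz": [-9.2, 3.4, -1.7], "delta_rot": [0, 0, 0], "fingers": 1}]'

```text
clock: 23.67
tcp_pos: [0.5928, -0.2555, 0.2026]
orientation: [-2.057, -1.714, -0.644]
contact_force: [-0.3, -1.1, -3.0]
grip_width: 0.0658
```

```bash
python3 - <<'E'
from cup import *
o=r.get_obs();print(o["contact_force"],o["grip_width"],o["joints"].round(2))
snap("scene","q1",(120,20,420,240),2.5)
for th in (28,21,14,7,0):cp((.592,-.263,.21),80,th,0)
E
```

```text
[-0.33932285 -1.07932066 -3.02395255] 0.0658341096404263 [ 1.06  0.74 -0.77  1.49 -0.11  1.22  0.26]
tcp target [ 0.5935 -0.2542  0.1932]
xyz [-0.32  0.04  0.79] rot [ 0.1 -6.9 -0.4] dist 0.9 clock 23.72
tcp target [ 0.5932 -0.2563  0.1923]
xyz [-0.54  0.05  0.75] rot [  0.  -13.9  -0.4] dist 0.9 clock 23.72
tcp target [ 0.5928 -0.2585  0.1916]
xyz [-0.77  0.05  0.68] rot [  0.  -20.9  -0.4] dist 1.0 clock 23.72
tcp target [ 0.5924 -0.2607  0.1911]
xyz [-0.98  0.05  0.59] rot [ -0.  -27.9  -0.4] dist 1.1 clock 23.72
tcp target [ 0.592 -0.263  0.191]
xyz [-1.18  0.05  0.47] rot [ -0.  -34.9  -0.4] dist 1.3 clock 23.72
```

View pics/q1.png

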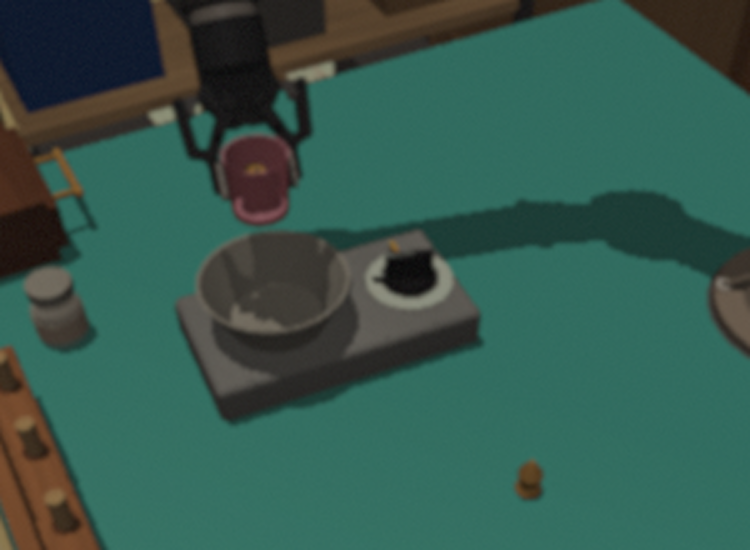

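Call:
jog_arm --rows '[{"xyz": [-0.3, 0, 0.8], "delta_rot": [0, -7, -0.4], "fingers": 1}, {"xyz": [-0.5, 0, 0.8], "delta_rot": [0, -14, -0.4], "fingers": 1}, {"xyz": [-0.8, 0, 0.7], "delta_rot": [0, -21, -0.4], "fingers": 1}, {"xyz": [-1, 0, 0.6], "delta_rot": [0, -28, -0.4], "fingers": 1}, {"xyz": [-1.2, 0, 0.5], "delta_rot": [0, -35, -0.4], "fingers": 1}]'

```text
clock: 24.13
tcp_pos: [0.5918, -0.2613, 0.1923]
orientation: [2.402, 2.017, -0.005]
contact_force: [-0.7, 0.2, -3.4]
grip_width: 0.0656
```

```bash
python3 - <<'E'
from cup import *
o=r.get_obs();print(o["contact_force"],o["grip_width"],o["joints"].round(2))
for th in (-7,-14,-21,-28,-35):cp((.592,-.263,.20),80,th,0)
E
```

```text
[-0.70654214  0.15294993 -3.35224768] 0.06555834203317526 [ 0.72  0.53 -0.56  1.64  0.32  1.07 -0.11]
tcp target [ 0.5916 -0.2653  0.1811]
xyz [-0.39  0.04  1.12] rot [ 0.1 -6.7  0. ] dist 1.2 clock 24.13
tcp target [ 0.5912 -0.2675  0.1816]
xyz [-0.61  0.04  1.08] rot [  0.1 -13.7   0. ] dist 1.2 clock 24.13
tcp target [ 0.5908 -0.2697  0.1823]
xyz [-0.84  0.04  1.01] rot [  0.1 -20.7   0. ] dist 1.3 clock 24.13
tcp target [ 0.5905 -0.2718  0.1832]
xyz [-1.05  0.04  0.92] rot [  0.1 -27.7   0. ] dist 1.4 clock 24.13
tcp target [ 0.5901 -0.2737  0.1844]
xyz [-1.25  0.04  0.8 ] rot [  0.1 -34.7   0. ] dist 1.5 clock 24.13
```

Call:
jog_arm --rows '[{"xyz": [-0.3, 0, 0.5], "delta_rot": [0, -5, 0], "fingers": 1}, {"xyz": [-0.5, 0, 0.9], "delta_rot": [0, -11, 0], "fingers": 1}, {"xyz": [-0.8, 0, 1], "delta_rot": [0, -18, 0], "fingers": 1}, {"xyz": [-1, 0, 0.9], "delta_rot": [0, -25, 0], "fingers": 1}, {"xyz": [-1.2, 0, 0.8], "delta_rot": [0, -32, 0], "fingers": 1}]'

```text
clock: 24.55
tcp_pos: [0.5903, -0.2707, 0.1859]
orientation: [2.074, 1.743, -0.6]
contact_force: [-0.6, 0.0, -4.8]
grip_width: 0.0657
```

```bash
python3 - <<'E'
from cup import *
o=r.get_obs();print(o["contact_force"],o["grip_width"],o["joints"].round(2))
snap("scene","q2",(120,20,420,240),2.5)
for th in (-40,-46,-52,-58,-64):cp((.589,-.265,.19),80,th,0)
E
```

```text
[-0.6154337   0.01076957 -4.82165152] 0.06569480716288806 [ 0.32  0.52 -0.36  1.74  0.82  1.17 -0.61]
tcp target [ 0.5869 -0.277   0.1754]
xyz [-0.71 -0.22  1.35] rot [ 0.5 -7.3  0.6] dist 1.5 clock 24.6
tcp target [ 0.5866 -0.2785  0.1768]
xyz [-0.9  -0.22  1.31] rot [  0.5 -13.3   0.5] dist 1.6 clock 24.6
tcp target [ 0.5864 -0.2797  0.1783]
xyz [-1.09 -0.22  1.26] rot [  0.5 -19.3   0.5] dist 1.7 clock 24.6
tcp target [ 0.5862 -0.2809  0.1799]
xyz [-1.28 -0.22  1.18] rot [  0.6 -25.3   0.5] dist 1.8 clock 24.6
tcp target [ 0.586  -0.2818  0.1817]
xyz [-1.45 -0.23  1.09] rot [  0.6 -31.3   0.4] dist 1.8 clock 24.6
```

View pics/q2.png

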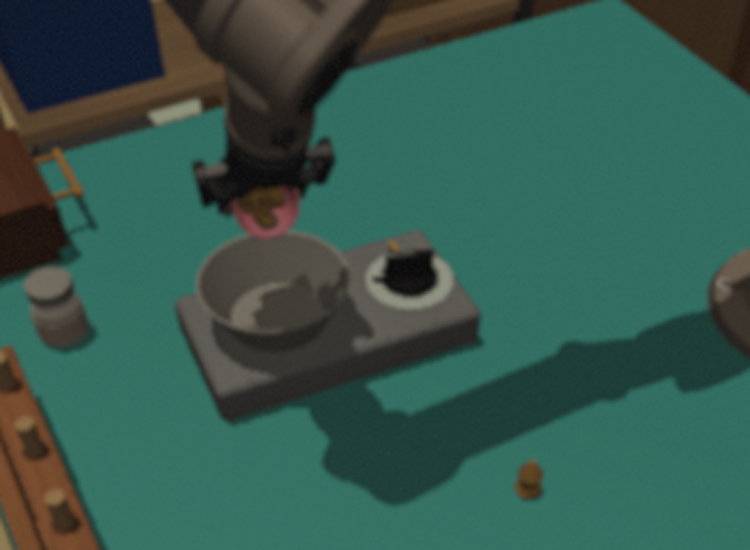

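Call:
jog_arm --rows '[{"xyz": [-0.6, -0.2, 0.8], "delta_rot": [0.5, -6, 0.5], "fingers": 1}, {"xyz": [-0.9, -0.2, 1.3], "delta_rot": [0.5, -12, 0.5], "fingers": 1}, {"xyz": [-1.1, -0.2, 1.3], "delta_rot": [0.5, -18, 0.5], "fingers": 1}, {"xyz": [-1.3, -0.2, 1.2], "delta_rot": [0.5, -24, 0.5], "fingers": 1}, {"xyz": [-1.4, -0.2, 1.1], "delta_rot": [0.5, -30, 0.5], "fingers": 1}]'

```text
clock: 25.02
tcp_pos: [0.5862, -0.2799, 0.1812]
orientation: [1.708, 1.433, -1.038]
contact_force: [0.3, -0.9, -3.2]
grip_width: 0.0657
```

```bash
python3 - <<'E'
from cup import *
o=r.get_obs();print(o["contact_force"],o["grip_width"],o["joints"].round(2))
snap("scene","q3",(120,20,420,240),2.5)
for th in (-68,-74,-80,-86,-92):cp((.589,-.267,.19),80,th,0)
E
```

```text
[ 0.2819732  -0.9254334  -3.16771662] 0.06573278942000645 [ 0.04  0.7  -0.2   1.78  1.14  1.46 -0.97]
tcp target [ 0.5859 -0.2843  0.1829]
xyz [-0.83  0.13  0.39] rot [ 0.2 -5.1  0.4] dist 0.9 clock 25.07
tcp target [ 0.5858 -0.285   0.1848]
xyz [-1.03  0.13  0.37] rot [  0.2 -11.1   0.4] dist 1.1 clock 25.07
tcp target [ 0.5858 -0.2854  0.1867]
xyz [-1.22  0.13  0.32] rot [  0.2 -17.1   0.4] dist 1.3 clock 25.07
tcp target [ 0.5857 -0.2857  0.1887]
xyz [-1.41  0.13  0.25] rot [  0.2 -23.1   0.4] dist 1.4 clock 25.07
tcp target [ 0.5857 -0.2857  0.1907]
xyz [-1.59  0.13  0.16] rot [  0.2 -29.1   0.4] dist 1.6 clock 25.07
```

View pics/q3.png

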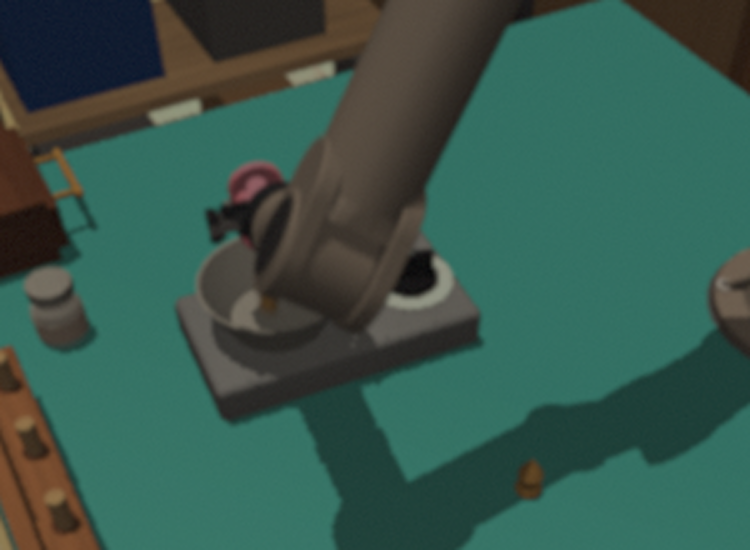

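Call:
jog_arm --rows '[{"xyz": [-0.8, 0.1, 0.4], "delta_rot": [0.2, -5, 0.4], "fingers": 1}, {"xyz": [-1, 0.1, 0.4], "delta_rot": [0.2, -11, 0.4], "fingers": 1}, {"xyz": [-1.2, 0.1, 0.3], "delta_rot": [0.2, -17, 0.4], "fingers": 1}, {"xyz": [-1.4, 0.1, 0.2], "delta_rot": [0.2, -23, 0.4], "fingers": 1}, {"xyz": [-1.6, 0.1, 0.2], "delta_rot": [0.2, -29, 0.4], "fingers": 1}]'

```text
clock: 25.48
tcp_pos: [0.5851, -0.2852, 0.1898]
orientation: [1.314, 1.102, -1.353]
contact_force: [0.2, -0.4, -3.0]
grip_width: 0.0657
```

```bash
python3 - <<'E'
from cup import *
o=r.get_obs();print(o["contact_force"],o["grip_width"],o["joints"].round(2))
snap("scene","q4",(120,20,420,240),2.5);snap("wrist","q5"); snap("top","q6",(300,120,500,340),2.6)
for th in (-97,-102):cp((.589,-.265,.19),80,th,0)
E
```

```text
[ 0.21675467 -0.36191221 -3.00001542] 0.06571260998487337 [-0.13  0.94 -0.04  1.76  1.3   1.76 -1.15]
tcp target [ 0.5857 -0.2836  0.1923]
xyz [-0.44  0.09 -0.25] rot [-0.1 -5.5  0.3] dist 0.5 clock 25.63
tcp target [ 0.5858 -0.2833  0.194 ]
xyz [-0.6   0.09 -0.27] rot [ -0.  -10.5   0.3] dist 0.7 clock 25.63
```

View pics/q4.png

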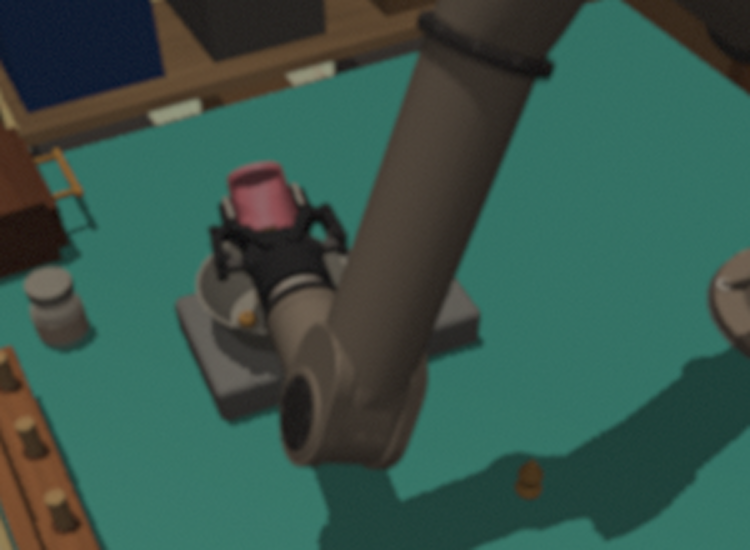

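View pics/q5.png

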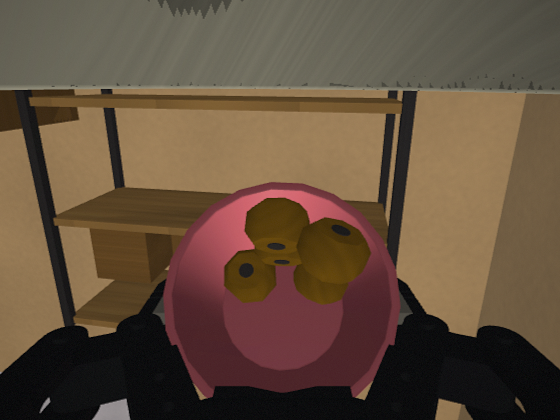

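View pics/q6.png

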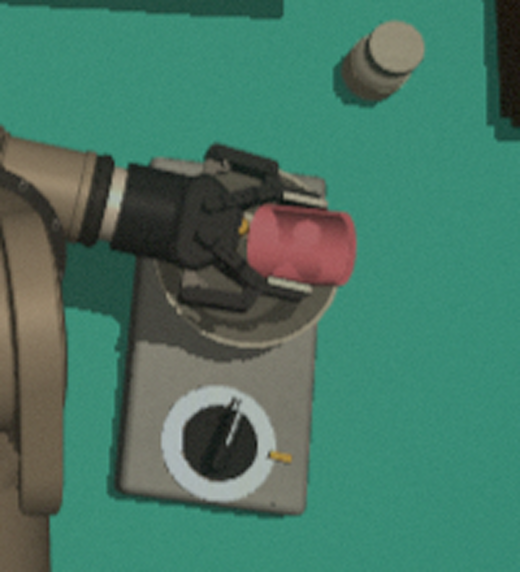

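Call:
jog_arm --rows '[{"xyz": [-0.4, 0.1, -0.3], "delta_rot": [0, -5, 0.3], "fingers": 1}, {"xyz": [-0.6, 0.1, -0.3], "delta_rot": [0, -10, 0.3], "fingers": 1}, {"xyz": [-0.6, 0.1, -0.3], "delta_rot": [0, -10, 0.3], "fingers": 1}, {"xyz": [-0.6, 0.1, -0.3], "delta_rot": [0, -10, 0.3], "fingers": 1}, {"xyz": [-0.6, 0.1, -0.3], "delta_rot": [0, -10, 0.3], "fingers": 1}]'

```text
clock: 26.05
tcp_pos: [0.586, -0.2836, 0.195]
orientation: [1.18, 0.984, -1.434]
contact_force: [-0.1, 0.1, -1.4]
grip_width: 0.0655
```

```bash
python3 - <<'E'
from cup import *
o=r.get_obs();print(o["contact_force"],o["grip_width"],o["joints"].round(2))
snap("wrist","q7")
cp((.589,-.265,.19),80,-102,0)
E
```

```text
[-0.05693259  0.08718821 -1.39866355] 0.06545346034848296 [-0.17  1.02  0.03  1.73  1.33  1.85 -1.19]
tcp target [ 0.5858 -0.2833  0.194 ]
xyz [ 0.12 -0.03 -0.04] rot [-0.2 -0.7 -0.2] dist 0.1 clock 26.1
```

View pics/q7.png

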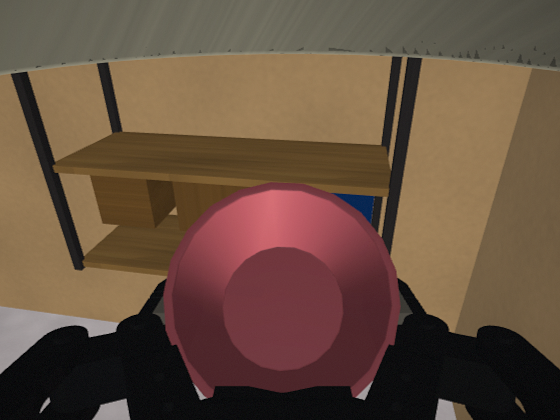

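Call:
jog_arm --rows '[{"xyz": [0, 0, 0], "delta_rot": [0, 7, 0], "fingers": 1}, {"xyz": [0, 0, 0], "delta_rot": [0, 14, 0], "fingers": 1}, {"xyz": [0, 0, 0], "delta_rot": [0, 21, 0], "fingers": 1}, {"xyz": [0, 0, 0], "delta_rot": [0, 28, 0], "fingers": 1}, {"xyz": [0, 0, 0], "delta_rot": [0, 35, 0], "fingers": 1}]'

```text
clock: 26.52
tcp_pos: [0.587, -0.2823, 0.1969]
orientation: [1.668, 1.394, -1.072]
contact_force: [-0.6, -0.1, -2.6]
grip_width: 0.0655
```

Call:
jog_arm --rows '[{"xyz": [0, 0, 0], "delta_rot": [0, 7, 0], "fingers": 1}, {"xyz": [0, 0, 0], "delta_rot": [0, 14, 0], "fingers": 1}, {"xyz": [0, 0, 0], "delta_rot": [0, 21, 0], "fingers": 1}, {"xyz": [0, 0, 0], "delta_rot": [0, 28, 0], "fingers": 1}, {"xyz": [0, 0, 0], "delta_rot": [0, 35, 0], "fingers": 1}]'

```text
clock: 26.93
tcp_pos: [0.5879, -0.2817, 0.2005]
orientation: [2.098, 1.757, -0.558]
contact_force: [-0.6, -0.8, -3.1]
grip_width: 0.0654
```

```bash
python3 - <<'E'
from cup import *
o=r.get_obs();print(o["contact_force"],o["grip_width"],o["joints"].round(2),o["tcp_pos"])
cp((.59,-.22,.24),80,5,0)
E
```

```text
[-0.60775377 -0.75060012 -3.07806483] 0.06543565510110917 [ 0.34  0.49 -0.34  1.74  0.77  1.14 -0.55] [ 0.58786451 -0.28168764  0.20046011]
tcp target [ 0.5903 -0.2184  0.2211]
xyz [ 4.36 -0.82 -4.97] rot [ 0.8 35.4 -0.1] dist 6.7 clock 26.93
```

Call:
jog_arm --rows '[{"xyz": [0.8, -0.2, -1], "delta_rot": [0.2, 7, 0], "fingers": 1}, {"xyz": [1.7, -0.3, -2], "delta_rot": [0.4, 14, 0], "fingers": 1}, {"xyz": [2.6, -0.5, -3], "delta_rot": [0.6, 21, 0], "fingers": 1}, {"xyz": [3.5, -0.7, -4], "delta_rot": [0.7, 28, 0], "fingers": 1}, {"xyz": [4.4, -0.8, -5], "delta_rot": [0.8, 35, 0], "fingers": 1}]'

```text
clock: 27.35
tcp_pos: [0.5909, -0.218, 0.2251]
orientation: [-2.369, -1.985, -0.105]
contact_force: [-0.9, -0.3, -3.1]
grip_width: 0.0656
```

```bash
python3 - <<'E'
from cup import *
o=r.get_obs();print(o["contact_force"],o["grip_width"],o["joints"].round(2),o["tcp_pos"])
cp((.56,-.03,.24),95,35,0)
cp((.53,.15,.20),110,35,0)
E
```

```text
[-0.86043765 -0.26600021 -3.10198093] 0.0656007058001253 [ 0.7   0.47 -0.55  1.64  0.17  1.09 -0.06] [ 0.59093337 -0.21804357  0.22507498]
tcp target [ 0.5591 -0.0191  0.2244]
xyz [18.96 -6.62  1.61] rot [  5.5  30.1 -14.2] dist 20.1 clock 27.35
tcp target [0.5263 0.1602 0.1844]
xyz [ 35.65 -13.01   6.99] rot [ 10.7  29.6 -28.5] dist 38.6 clock 27.35
```

Call:
jog_arm --rows '[{"xyz": [3.6, -1.3, 0.3], "delta_rot": [1.1, 6, -2.8], "fingers": 1}, {"xyz": [7.4, -2.6, 0.6], "delta_rot": [2.2, 12, -5.6], "fingers": 1}, {"xyz": [11.2, -3.9, 0.9], "delta_rot": [3.3, 18, -8.4], "fingers": 1}, {"xyz": [15, -5.2, 1.2], "delta_rot": [4.4, 24, -11.2], "fingers": 1}, {"xyz": [18.9, -6.6, 1.6], "delta_rot": [5.5, 30, -14], "fingers": 1}]'

```text
clock: 27.77
tcp_pos: [0.5592, -0.02, 0.2269]
orientation: [-1.785, -1.943, -0.566]
contact_force: [0.2, 0.3, -3.5]
grip_width: 0.0655
```

```bash
python3 - <<'E'
from cup import *
o=r.get_obs();print(o["contact_force"],o["grip_width"],o["joints"].round(2),o["tcp_pos"])
snap("top","s1",(300,120,500,340),2.6)
cp((.53,.15,.20),110,35,0)
E
```

```text
[ 0.24050566  0.28790455 -3.51979805] 0.06546644500036579 [ 0.84  0.57 -0.82  1.74 -0.22  1.11  0.28] [ 0.55919625 -0.0200032   0.22685408]
tcp target [0.5263 0.1602 0.1844]
xyz [11.9  -1.33 13.53] rot [  8.4  -0.6 -12. ] dist 18.1 clock 27.82
```

View pics/s1.png

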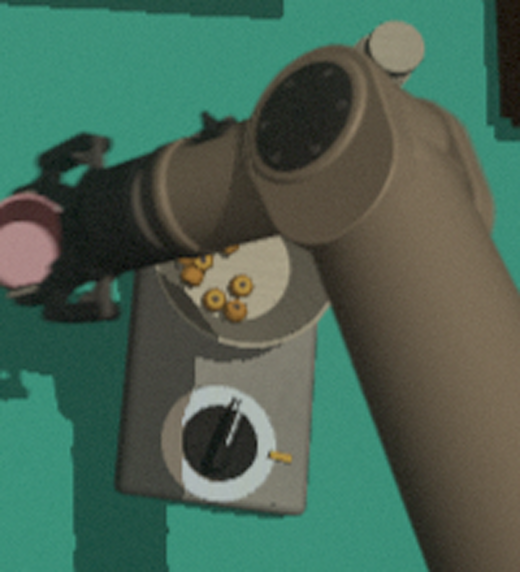

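Call:
jog_arm --rows '[{"xyz": [2.4, -0.3, 2.7], "delta_rot": [1.7, 0, -2.4], "fingers": 1}, {"xyz": [4.8, -0.5, 5.4], "delta_rot": [3.4, 0, -4.8], "fingers": 1}, {"xyz": [7.2, -0.8, 8.1], "delta_rot": [5, 0, -7.2], "fingers": 1}, {"xyz": [9.6, -1, 10.8], "delta_rot": [6.7, 0, -9.6], "fingers": 1}, {"xyz": [11.9, -1.3, 13.5], "delta_rot": [8.4, -0.6, -12], "fingers": 1}]'

```text
clock: 28.23
tcp_pos: [0.5267, 0.1599, 0.1851]
orientation: [-1.494, -2.134, -0.471]
contact_force: [0.3, -0.5, -1.3]
grip_width: 0.0652
```

```bash
python3 - <<'E'
from cup import *
o=r.get_obs();print(o["contact_force"],o["grip_width"],o["joints"].round(2),o["tcp_pos"])
snap("top","s2"); i=imaging.camera_info("top")
for d in imaging.tip_of("top","mat"): print("tmat",d["conf"],np.round(d["position"]),p2w("top",d["position"],0.0,i))
for d in imaging.cut_out("top","mat"):
    ys,xs=np.nonzero(d["region"]); print("cut",d["conf"],len(xs),p2w("top",(xs.mean(),ys.mean()),0.004,i))
for d in imaging.cut_out("top","nut1"):
    ys,xs=np.nonzero(d["region"]); print("nut",round(d["conf"],2),xs.mean(),ys.mean())
cp((.4985,.3145,.09),120,35,0)
E
```

```text
[ 0.27634655 -0.5201523  -1.29657408] 0.06521089858264284 [ 0.57  0.62 -0.88  1.81 -0.17  0.99  0.21] [0.5267081  0.15987316 0.18511618]
tmat 0.9 [165. 252.] [0.49463447 0.31117004 0.        ]
cut 0.75 1258 [0.5000437  0.31064703 0.004     ]
tcp target [0.4931 0.3239 0.0744]
xyz [ 7.15  2.48 18.54] rot [ 5.8  0.1 -8.1] dist 20.0 clock 28.43
```

View pics/s2.png

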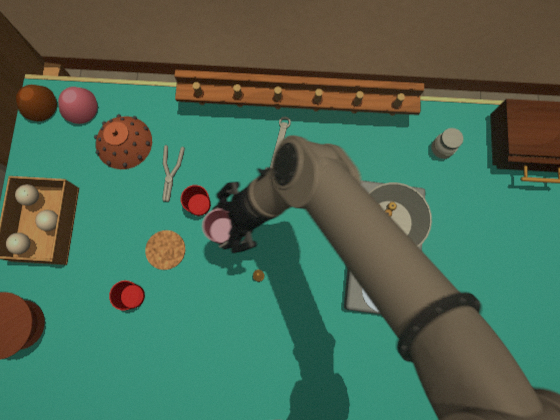

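```bash
python3 - <<'E'
from cup import *
f=cv2.imread("pics/s2.png"); hsv=cv2.cvtColor(f,cv2.COLOR_BGR2HSV)
m=cv2.inRange(hsv,(5,80,70),(22,255,255)); m[:,:140]=0;m[:,195:]=0;m[:225]=0;m[275:]=0
ys,xs=np.nonzero(m); (c,rad)=cv2.minEnclosingCircle(np.stack([xs,ys],1).astype(np.float32)); print(c,rad,xs.mean(),ys.mean(),len(xs))
print(p2w("top",(xs.mean(),ys.mean()),.004),p2w("top",c,.004))
E
```

```text
(165.0625, 249.75) 20.0610408782959 164.91680532445923 249.63394342762064 1202
[0.50135459 0.31068271 0.004     ] [0.5010857  0.31028607 0.004     ]
```

Call:
jog_arm --rows '[{"xyz": [1.4, 0.5, 3.2], "delta_rot": [1.2, 0, -1.6], "fingers": 1}, {"xyz": [2.8, 1, 7], "delta_rot": [2.4, 0, -3.2], "fingers": 1}, {"xyz": [4.3, 1.5, 10.8], "delta_rot": [3.6, 0, -4.8], "fingers": 1}, {"xyz": [5.8, 2, 14.8], "delta_rot": [4.8, 0, -6.5], "fingers": 1}, {"xyz": [7.1, 2.5, 18.5], "delta_rot": [5.8, 0, -8], "fingers": 1}]'

```text
clock: 28.85
tcp_pos: [0.4953, 0.3224, 0.074]
orientation: [-1.297, -2.239, -0.407]
contact_force: [0.7, -0.2, -2.0]
grip_width: 0.0652
```

```bash
python3 - <<'E'
from cup import *
o=r.get_obs();print(o["contact_force"],o["grip_width"],o["joints"].round(2),o["tcp_pos"])
cp((.500,.312,.05),120,35,0)
cp((.500,.312,.039),120,35,0)
E
```

```text
[ 0.66810231 -0.17669112 -2.00994761] 0.06523937329991707 [ 0.22  0.81 -0.83  1.82 -0.06  0.77  0.12] [0.49533729 0.32242555 0.07402708]
tcp target [0.4946 0.3214 0.0344]
xyz [-2.29 -0.12  3.23] rot [ 0.1  0.3 -0.1] dist 4.0 clock 28.85
tcp target [0.4946 0.3214 0.0234]
xyz [-2.92 -0.12  4.13] rot [ 0.1  0.3 -0.1] dist 5.1 clock 28.85
```

Call:
jog_arm --rows '[{"xyz": [-1.2, -0.1, 1.6], "delta_rot": [0, 0.3, 0], "fingers": 1}, {"xyz": [-2.3, -0.1, 3.2], "delta_rot": [0, 0.3, 0], "fingers": 1}, {"xyz": [-2.6, -0.1, 3.7], "delta_rot": [0, 0.3, 0], "fingers": 1}, {"xyz": [-2.9, -0.1, 4.1], "delta_rot": [0, 0.3, 0], "fingers": 1}, {"xyz": [-2.9, -0.1, 4.1], "delta_rot": [0, 0.3, 0], "fingers": 1}]'

```text
clock: 29.27
tcp_pos: [0.4961, 0.32, 0.0239]
orientation: [-1.298, -2.235, -0.41]
contact_force: [-0.1, 0.0, -1.1]
grip_width: 0.0656
```

```bash
python3 - <<'E'
from cup import *
o=r.get_obs();print(o["contact_force"],o["grip_width"],o["tcp_pos"])
snap("scene","t1",(280,200,460,340),4);snap("wrist","t2")
cp((.500,.312,.037),120,35,0)
E
```

```text
[-0.10266407  0.02723455 -1.10188036] 0.06564091710489238 [0.49606023 0.3199738  0.02386943]
tcp target [0.4946 0.3214 0.0214]
xyz [-0.1  -0.11  0.36] rot [ 0.3  0.  -0.1] dist 0.4 clock 29.37
```

View pics/t1.png

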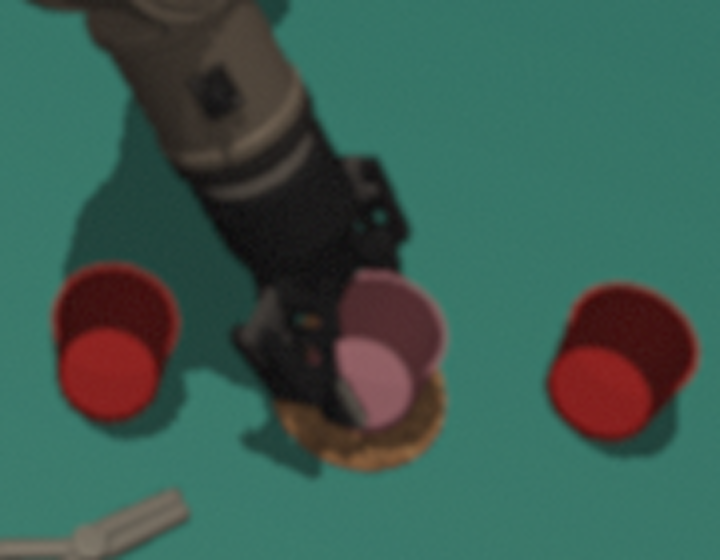

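Call:
jog_arm --rows '[{"xyz": [-0.1, 0, 0.15], "delta_rot": [0, 0, 0], "fingers": 1}, {"xyz": [-0.15, 0, 0.25], "delta_rot": [0, 0, 0], "fingers": 1}, {"xyz": [-0.15, 0, 0.25], "delta_rot": [0, 0, 0], "fingers": 1}, {"xyz": [-0.15, 0, 0.25], "delta_rot": [0, 0, 0], "fingers": 1}, {"xyz": [-0.15, 0, 0.25], "delta_rot": [0, 0, 0], "fingers": 1}]'

```text
clock: 29.78
tcp_pos: [0.4971, 0.321, 0.023]
orientation: [-1.298, -2.236, -0.414]
contact_force: [1.2, -2.4, 6.6]
grip_width: 0.0656
```

```bash
python3 - <<'E'
from cup import *
o=r.get_obs();print(o["contact_force"],o["grip_width"],o["tcp_pos"])
E
```

```text
[ 1.18701486 -2.35660882  6.59527749] 0.0655517855774868 [0.49709047 0.32102995 0.02295871]
```

Contact force is 6.6 N, so the cup is on the mat. I'll release it and back off along the tool axis.

Call:
jog_arm --rows '[{"xyz": [0, 0, 0], "delta_rot": [0, 0, 0], "fingers": 0.15}, {"xyz": [0, 0, 0], "delta_rot": [0, 0, 0], "fingers": 0}, {"xyz": [0, 0, 0], "delta_rot": [0, 0, 0], "fingers": 0}, {"xyz": [0, 0, -0.5], "delta_rot": [0, 0, 0], "fingers": 0}, {"xyz": [0, 0, -1], "delta_rot": [0, 0, 0], "fingers": 0}]'

```text
clock: 30.2
tcp_pos: [0.4993, 0.3161, 0.0312]
orientation: [-1.297, -2.236, -0.412]
contact_force: [-0.5, 0.4, 0.7]
grip_width: 0.0856
```

```bash
python3 - <<'E'
from cup import *
o=r.get_obs();print(o["contact_force"],o["grip_width"],o["tcp_pos"])
snap("wrist","u1")
E
```

```text
[-0.53232532  0.40465302  0.74753641] 0.08558699328130727 [0.49932972 0.31608264 0.0312083 ]
```

View pics/u1.png

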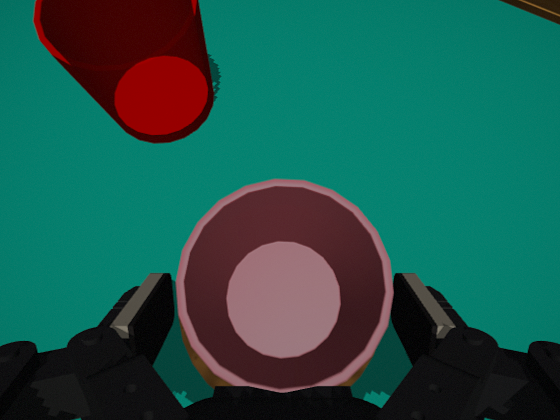

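The cup is empty and standing at (284,290), free of both fingers. I'm backing off.

Call:
jog_arm --rows '[{"xyz": [0, 0, -2], "delta_rot": [0, 0, 0], "fingers": 0}, {"xyz": [0, 0, -5], "delta_rot": [0, 0, 0], "fingers": 0}, {"xyz": [0, 0, -9], "delta_rot": [0, 0, 0], "fingers": 0}, {"xyz": [0, 0, -13], "delta_rot": [0, 0, 0], "fingers": 0}, {"xyz": [0, 0, -17], "delta_rot": [0, 0, 0], "fingers": 0}]'

```text
clock: 30.67
tcp_pos: [0.5483, 0.2296, 0.1731]
orientation: [-1.298, -2.236, -0.414]
contact_force: [1.6, 0.7, -1.3]
grip_width: 0.0856
```

```bash
python3 - <<'E'
from cup import *
snap("wrist","v1");
go((.50,.05,.25),-10)
E
```

```text
xyz [ -6.3  -13.33 -13.21] rot [-11.2 -33.5  38.2] dist 19.8 clock 30.72
```

View pics/v1.png

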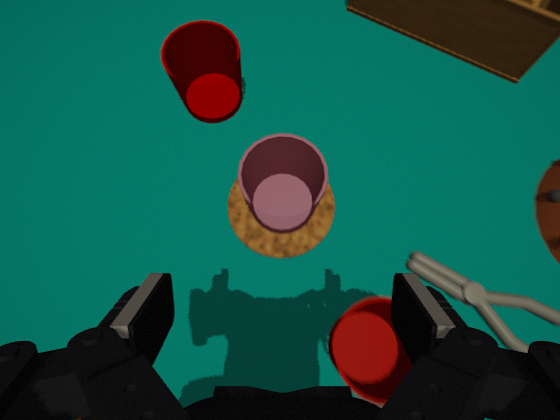

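Call:
jog_arm --rows '[{"xyz": [-1.2, -2.6, -2.6], "delta_rot": [-1.5, -4.6, 5.2], "fingers": 0.4}, {"xyz": [-2.5, -5.3, -5.2], "delta_rot": [-3, -9.2, 10.4], "fingers": 0.4}, {"xyz": [-3.8, -8, -7.9], "delta_rot": [-4.5, -13.8, 15.6], "fingers": 0.4}, {"xyz": [-5, -10.6, -10.5], "delta_rot": [-6, -18.4, 20.8], "fingers": 0.4}, {"xyz": [-6.3, -13.3, -13.2], "delta_rot": [-7.5, -23, 26], "fingers": 0.4}]'

```text
clock: 31.13
tcp_pos: [0.4994, 0.0484, 0.251]
orientation: [-2.066, -2.142, -0.148]
contact_force: [0.6, -0.1, 0.2]
grip_width: 0.0511
```

```bash
python3 - <<'E'
from cup import *
go((.46,0.0,.25),-10)
snap("top","w1")
f=cv2.imread("pics/w1.png"); cv2.imwrite("pics/w1b.png",cv2.resize(f[170:330,330:450],None,fx=3.6,fy=3.6,interpolation=cv2.INTER_CUBIC))
E
```

```text
xyz [-4.65 -4.12 -0.6 ] rot [ -3.5 -10.4  12. ] dist 6.2 clock 31.13
```

View pics/w1.png

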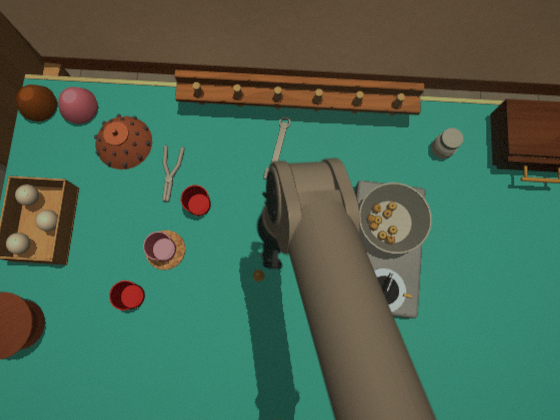

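View pics/w1b.png

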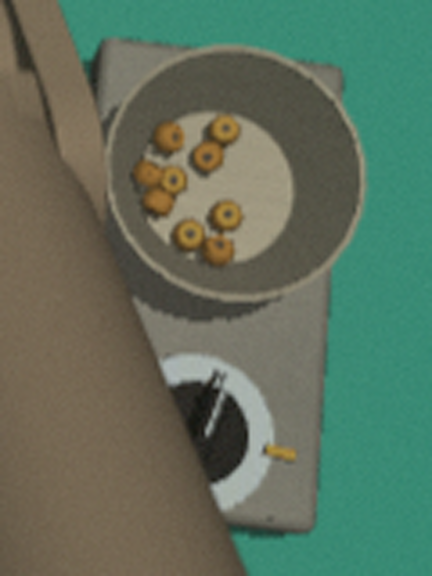

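The bowl holds nine nuts: (168,135), (224,128), (208,156), (150,173), (173,180), (158,202), (228,215), (190,235) and (218,250). That is three plus six, so all of them are in, and the cup stands empty on its mat. Next is the dial.

```bash
python3 - <<'E'
from cup import *
go((.41,-.19,.22),75)
for px,z in [((384.4,290.3),.06),((390.5,274.5),.058),((403.6,294.7),.054),((411.9,296.4),.054)]: print(p2w("top",px,z))
E
```

```text
xyz [-23.4   -9.48  -0.35] rot [  4.6 -10.1 -73.2] dist 25.2 clock 31.18
[ 0.42989462 -0.22616654  0.06      ]
[ 0.46769288 -0.24060634  0.058     ]
[ 0.4227556  -0.27254317  0.054     ]
[ 0.41998087 -0.29196478  0.054     ]
```

Call:
jog_arm --rows '[{"xyz": [-3, -1.2, 0], "delta_rot": [0.4, -1, -7], "fingers": 0.4}, {"xyz": [-6, -2.4, 0], "delta_rot": [0.8, -2, -14], "fingers": 0.4}, {"xyz": [-9, -3.6, 0], "delta_rot": [1.3, -3, -21], "fingers": 0.4}, {"xyz": [-12, -4.8, 0], "delta_rot": [1.8, -4, -28], "fingers": 0.4}, {"xyz": [-15, -6, 0], "delta_rot": [2.3, -5, -35], "fingers": 0.4}]'

```text
clock: 31.6
tcp_pos: [0.4419, -0.1068, 0.2299]
orientation: [-1.36, -2.74, -0.074]
contact_force: [1.4, -0.4, 0.2]
grip_width: 0.0513
```

```bash
python3 - <<'E'
from cup import *
print(r.get_obs()["joints"].round(2))
go((.41,-.20,.20),75)
E
```

```text
[ 0.79  0.23 -0.72  1.98  0.08  1.05  0.68]
xyz [-5.76 -8.19  2.4 ] rot [  2.2  -5.1 -37.8] dist 10.3 clock 31.6
```

Call:
jog_arm --rows '[{"xyz": [-1.5, -2, 0], "delta_rot": [0.5, -1, -7], "fingers": 0.4}, {"xyz": [-3, -4, 0.5], "delta_rot": [0.9, -2, -14], "fingers": 0.4}, {"xyz": [-4.5, -6, 1.2], "delta_rot": [1.3, -3, -21], "fingers": 0.4}, {"xyz": [-5.7, -8.2, 2], "delta_rot": [1.8, -4, -28], "fingers": 0.4}, {"xyz": [-5.7, -8.2, 2.4], "delta_rot": [2.2, -5, -35], "fingers": 0.4}]'

```text
clock: 32.02
tcp_pos: [0.4069, -0.2038, 0.1987]
orientation: [-0.484, -3.099, 0.005]
contact_force: [-0.4, -0.1, -0.1]
grip_width: 0.0515
```

```bash
python3 - <<'E'
from cup import *
print(r.get_obs()["joints"].round(2))
go((.432,-.228,.12),75)
i=imaging.camera_info("wrist"); snap("wrist","x1")
for q,z in [("dial_grip",.082),("pointer",.058),("mark",.055),("index_clip",.055),("bowl",.056),("polisher",0)]:
  for d in imaging.tip_of("wrist",q): print(q,round(d["conf"],2),np.round(d["position"]),p2w("wrist",d["position"],z,i).round(4))
E
```

```text
[ 0.99  0.23 -0.75  2.05  0.2   0.93  1.4 ]
xyz [-3.17 -1.51  7.87] rot [-0.2 -0.3 -2.8] dist 8.6 clock 32.02
dial_grip 0.55 [262. 244.] [ 0.4323 -0.2277  0.082 ]
pointer 0.58 [259. 284.] [ 0.4744 -0.2458  0.058 ]
mark 0.72 [210. 239.] [ 0.4253 -0.2718  0.055 ]
index_clip 0.57 [298. 380.] [ 0.5811 -0.2433  0.055 ]
bowl 0.94 [308. 394.] [ 0.5983 -0.2388  0.056 ]
```

View pics/x1.png

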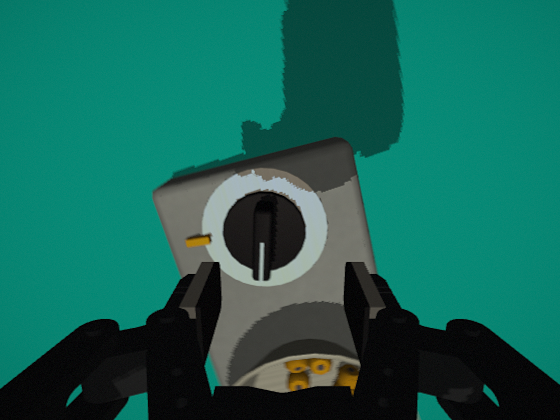

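```bash
python3 - <<'E'
from cup import *
f=cv2.imread("pics/x1.png"); cv2.imwrite("pics/x1b.png",cv2.resize(f[150:300,170:350],None,fx=4,fy=4,interpolation=cv2.INTER_CUBIC))
a=p2w("wrist",(263,231.5),.058); print("axis",a)
for n,px,z in [("p",(261,278),.056),("m",(210.5,239.5),.055),("mo",(187,242),.055)]:
    w=p2w("wrist",px,z)-a; print(n,w.round(4),np.hypot(*w[:2]).round(4),np.degrees(np.arctan2(w[1],w[0])).round(1))
E
```

```text
axis [ 0.43566708 -0.223116    0.058     ]
p [ 0.0402 -0.0155 -0.002 ] 0.0431 -21.0
m [-0.0056 -0.0443 -0.003 ] 0.0447 -97.2
mo [-0.0095 -0.0638 -0.003 ] 0.0645 -98.5
```

View pics/x1b.png

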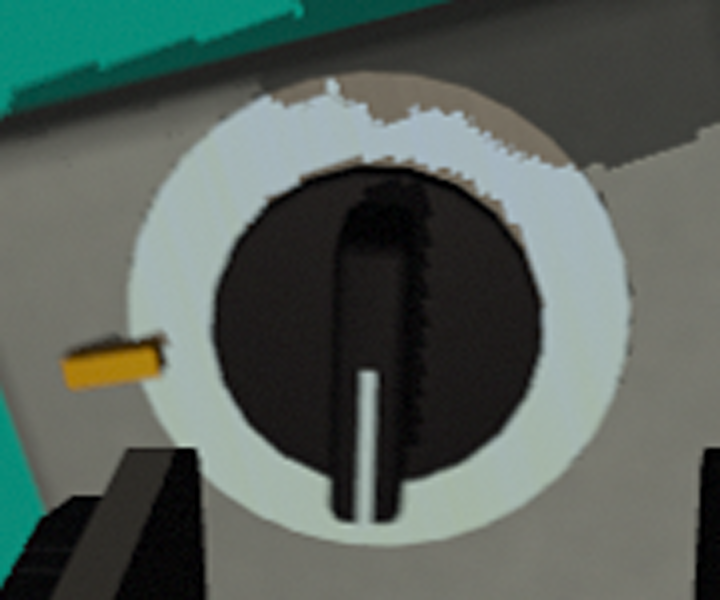

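```bash
python3 - <<'E'
from cup import *
print("axis disc",p2w("wrist",(264.7,231.2),.060),"ring",p2w("wrist",(264.9,227.3),.0505))
print("axis top",p2w("top",(384.4,290.3),.060))
print("tip",tri((391.1,273.9),(261.5,280.5),"top","wrist"))
print("linestart",tri((330+208/3.6,170+437/3.6),(170+369/4,150+372/4),"top","wrist"))
print("mark",tri((403.6,294.7),(210.3,237.5),"top","wrist"))
a=p2w("wrist",(264.8,229.3),.055)
a=(p2w("wrist",(264.7,231.2),.060)+p2w("wrist",(264.9,227.3),.0505))/2
for z in (.056,.06,.07,.09):
    w=p2w("wrist",(261.5,280.5),z)-a; print(z,np.hypot(*w[:2]).round(4),np.degrees(np.arctan2(w[1],w[0])).round(1))
for z in (.051,.058):
    w=p2w("wrist",(210.3,240),z)-a; print(z,np.hypot(*w[:2]).round(4),np.degrees(np.arctan2(w[1],w[0])).round(1))
    w=p2w("wrist",(186.5,242.5),z)-a; print(z,np.hypot(*w[:2]).round(4),np.degrees(np.arctan2(w[1],w[0])).round(1))
E
```

```text
axis disc [ 0.43518088 -0.22139202  0.06      ] ring [ 0.435096   -0.22164032  0.0505    ]
axis top [ 0.42989462 -0.22616654  0.06      ]
tip (array([ 0.46686817, -0.23517912,  0.08040916]), np.float64(0.003072435740490929))
linestart (array([ 0.42389531, -0.21863556,  0.11766725]), np.float64(0.004548768529175703))
mark (array([ 0.42221991, -0.26421501,  0.07387985]), np.float64(0.006203895658707516))
0.056 0.0465 -22.0
0.06 0.0444 -21.9
0.07 0.0392 -21.5
0.09 0.0287 -20.4
0.051 0.0476 -94.2
0.051 0.0679 -96.3
0.058 0.0456 -97.1
0.058 0.0655 -98.4
```

Call:
jog_arm --rows '[{"xyz": [-2, -0.8, 2], "delta_rot": [0, 0, 0], "fingers": 0.4}, {"xyz": [-2, -0.8, 4], "delta_rot": [0, 0, 0], "fingers": 0.4}, {"xyz": [-2, -0.8, 4], "delta_rot": [0, 0, 0], "fingers": 0.4}, {"xyz": [-2, -0.8, 4], "delta_rot": [0, 0, 0], "fingers": 0.4}, {"xyz": [-2, -0.8, 4], "delta_rot": [0, 0, 0], "fingers": 0.4}]'

```text
clock: 32.78
tcp_pos: [0.4274, -0.2121, 0.1614]
orientation: [-0.486, -3.102, 0.002]
contact_force: [-0.5, -0.2, 0.0]
grip_width: 0.0514
```

```bash
python3 - <<'E'
from cup import *
import pickle
imaging.grab_frame("top"); imaging.grab_frame("top")
i=imaging.camera_info("wrist"); snap("wrist","x2"); pickle.dump(i,open("x2.pkl","wb"))
print(r.get_obs()["tcp_pos"],i["xyz"])
for q,z in [("dial_grip",.082),("pointer",.058),("mark",.055)]:
  for d in imaging.tip_of("wrist",q): print(q,round(d["conf"],2),np.round(d["position"]),p2w("wrist",d["position"],z,i).round(4))
f=cv2.imread("pics/x2.png"); cv2.imwrite("pics/x2b.png",cv2.resize(f[130:330,150:350],None,fx=3,fy=3,interpolation=cv2.INTER_CUBIC))
E
```

```text
[ 0.42747056 -0.21269964  0.16166872] [ 0.35799911 -0.18982609  0.30474815]
pointer 0.87 [262. 278.] [ 0.4741 -0.243   0.058 ]
mark 0.82 [202. 229.] [ 0.4259 -0.2719  0.055 ]
```

View pics/x2b.png

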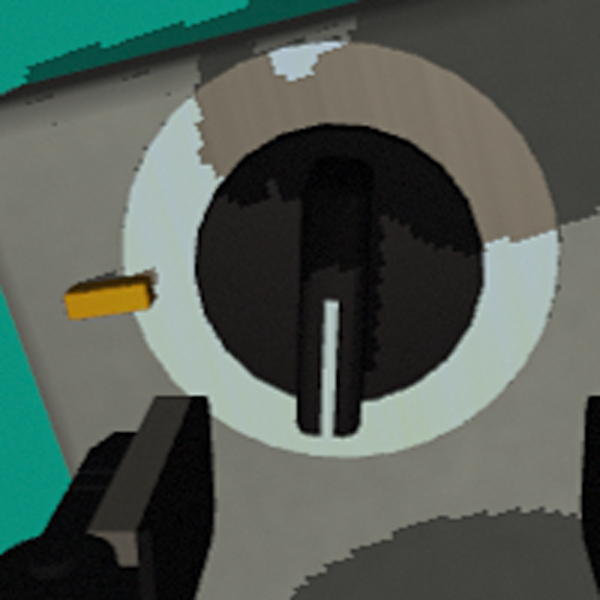

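```bash
python3 - <<'E'
from cup import *
import pickle
i=pickle.load(open("x2.pkl","rb")); W=lambda px,z:p2w("wrist",px,z,i)
A1=W((263.3,217.8),.060);A2=W((263.7,213.3),.0505);print(A1,A2); a=(A1+A2)/2
ang=lambda w:(np.hypot(*w[:2]).round(4),np.degrees(np.arctan2(w[1],w[0])).round(1))
for z in (.056,.06,.065,.07,.09):print("tip",z,ang(W((259.3,275.7),z)-a),"ls",ang(W((260.3,230),z)-a))
for z in (.05,.054,.058):print("clip",z,ang(W((200.7,227.7),z)-a),ang(W((172.3,231.3),z)-a))
o=r.get_obs(); R_=R.from_rotvec(o["orientation"]).as_matrix(); print("jaw yaw",np.degrees(np.arctan2(R_[1,1],R_[0,1])))
b=np.array([.5975,-.2385]); print("pol yaw",np.degrees(np.arctan2(*(b-a[:2])[::-1])),np.linalg.norm(b-a[:2]))
E
```

```text
[ 0.42986233 -0.22670925  0.06      ] [ 0.42952297 -0.22678641  0.0505    ]
tip 0.056 (np.float64(0.0466), np.float64(-22.4)) ls (np.float64(0.0108), np.float64(-30.5))
tip 0.06 (np.float64(0.0445), np.float64(-22.2)) ls (np.float64(0.0094), np.float64(-31.0))
tip 0.065 (np.float64(0.042), np.float64(-22.0)) ls (np.float64(0.0075), np.float64(-31.8))
tip 0.07 (np.float64(0.0394), np.float64(-21.8)) ls (np.float64(0.0057), np.float64(-33.1))
tip 0.09 (np.float64(0.0293), np.float64(-20.5)) ls (np.float64(0.0018), np.float64(170.3))
clip 0.05 (np.float64(0.0474), np.float64(-94.3)) (np.float64(0.0684), np.float64(-96.1))
clip 0.054 (np.float64(0.0461), np.float64(-95.8)) (np.float64(0.0669), np.float64(-97.1))
clip 0.058 (np.float64(0.045), np.float64(-97.3)) (np.float64(0.0654), np.float64(-98.2))
jaw yaw 72.16179734319878
pol yaw -4.006093470488894 0.16821837346061738
```

```bash
python3 - <<'E'
from cup import *
go((.4298,-.2265,.067),68)
E
```

```text
xyz [-0.68 -1.19  9.43] rot [-0.1 -0.1  4.2] dist 9.5 clock 33.08
```

Call:
jog_arm --rows '[{"xyz": [-0.7, -1.2, 2], "delta_rot": [0, 0, 4.2], "fingers": 0.4}, {"xyz": [-0.7, -1.2, 4.5], "delta_rot": [0, 0, 4.2], "fingers": 0.4}, {"xyz": [-0.7, -1.2, 7], "delta_rot": [0, 0, 4.2], "fingers": 0.4}, {"xyz": [-0.7, -1.2, 9.2], "delta_rot": [0, 0, 4.2], "fingers": 0.4}, {"xyz": [-0.7, -1.2, 9.4], "delta_rot": [0, 0, 4.2], "fingers": 0.4}]' --grip_force 40

```text
clock: 33.5
tcp_pos: [0.4277, -0.2259, 0.0644]
orientation: [-0.599, -3.077, 0.001]
contact_force: [-1.1, 0.2, 0.4]
grip_width: 0.0514
```

```bash
python3 - <<'E'
from cup import *
o=r.get_obs(); print(o["contact_force"],o["joints"].round(2))
snap("wrist","y1")
go((.4298,-.2265,.067),68)
E
```

```text
[-1.08092897  0.15839473  0.39797185] [ 0.86  0.48 -0.61  2.1   0.43  0.69  1.14]
xyz [-0.14 -0.   -0.13] rot [-0.1 -0.3 -0. ] dist 0.2 clock 33.55
```

View pics/y1.png

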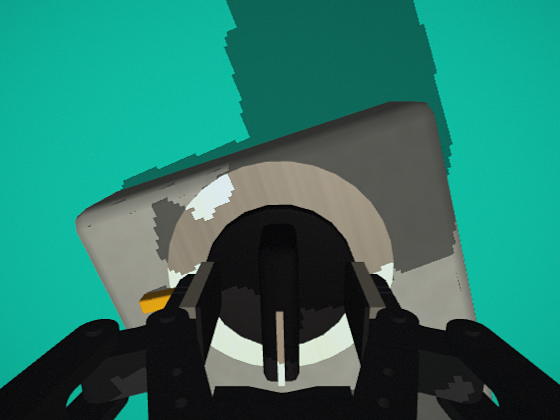

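Call:
jog_arm --rows '[{"xyz": [-0.1, 0, -0.15], "delta_rot": [0, -0.3, 0], "fingers": 0.6}, {"xyz": [-0.1, 0, -0.15], "delta_rot": [0, -0.3, 0], "fingers": 0.8}, {"xyz": [-0.1, 0, -0.15], "delta_rot": [0, -0.3, 0], "fingers": 1}, {"xyz": [-0.1, 0, -0.15], "delta_rot": [0, -0.3, 0], "fingers": 1}, {"xyz": [-0.1, 0, -0.15], "delta_rot": [0, -0.3, 0], "fingers": 1}]'

```text
clock: 33.97
tcp_pos: [0.4299, -0.2277, 0.0689]
orientation: [0.601, 3.082, -0.006]
contact_force: [-2.5, -2.2, 5.7]
grip_width: 0.0133
```

```bash
python3 - <<'E'
from cup import *
o=r.get_obs(); print(o["contact_force"],o["grip_width"],o["tcp_pos"])
go((.4298,-.2265,.067),68-76)
go((.4298,-.2265,.067),68-38)
E
```

```text
[-2.47514842 -2.17935012  5.71424678] 0.013329007767104266 [ 0.42992507 -0.22765004  0.06888162]
xyz [0.06 0.1  0.19] rot [-0.1  0.3 75.9] dist 0.2 clock 33.97
xyz [0.06 0.1  0.19] rot [-0.1  0.2 37.9] dist 0.2 clock 33.97
```

Call:
jog_arm --rows '[{"xyz": [0, 0.1, 0.1], "delta_rot": [0, 0, 6], "fingers": 1}, {"xyz": [0, 0.1, 0.1], "delta_rot": [0, 0, 12], "fingers": 1}, {"xyz": [0, 0.1, 0.1], "delta_rot": [0, 0, 18], "fingers": 1}, {"xyz": [0, 0.1, 0.1], "delta_rot": [0, 0, 24], "fingers": 1}, {"xyz": [0, 0.1, 0.1], "delta_rot": [0, 0, 30], "fingers": 1}]'

```text
clock: 34.38
tcp_pos: [0.4303, -0.2272, 0.0689]
orientation: [1.385, 2.815, -0.006]
contact_force: [-1.4, -0.3, -0.5]
grip_width: 0.0133
```

```bash
python3 - <<'E'
from cup import *
o=r.get_obs(); print(o["contact_force"],o["moment"],o["grip_width"],o["tcp_pos"])
go((.4298,-.2265,.067),68-76)
E
```

```text
[-1.3911121  -0.33852112 -0.48687202] [0.13520743 0.21153869 0.02288249] 0.013276353527095627 [ 0.43032961 -0.22717259  0.06893156]
xyz [ 0.09 -0.    0.19] rot [ 0.   0.3 45.6] dist 0.2 clock 34.38
```

Call:
jog_arm --rows '[{"xyz": [0, 0, 0], "delta_rot": [0, 0, 7], "fingers": 1}, {"xyz": [0, 0, 0], "delta_rot": [0, 0, 14], "fingers": 1}, {"xyz": [0, 0, 0], "delta_rot": [0, 0, 21], "fingers": 1}, {"xyz": [0, 0, 0], "delta_rot": [0, 0, 28], "fingers": 1}, {"xyz": [0, 0, 0], "delta_rot": [0, 0, 35], "fingers": 1}]'

```text
clock: 34.8
tcp_pos: [0.431, -0.2269, 0.0691]
orientation: [2.173, 2.261, -0.002]
contact_force: [3.7, -1.6, -14.7]
grip_width: 0.013
```

```bash
python3 - <<'E'
from cup import *
o=r.get_obs(); print(o["contact_force"],o["moment"],o["grip_width"],o["tcp_pos"])
go((.4298,-.2265,.067),68-76)
i=imaging.camera_info("wrist");snap("wrist","z1")
E
```

```text
[  3.72765849  -1.55836079 -14.72095957] [-0.02890032 -0.93522433  0.05080669] 0.01304447958480321 [ 0.43101377 -0.22692554  0.06905438]
xyz [ 0.05 -0.12  0.2 ] rot [ 0.2  0.3 10.3] dist 0.2 clock 34.8
```

View pics/z1.png

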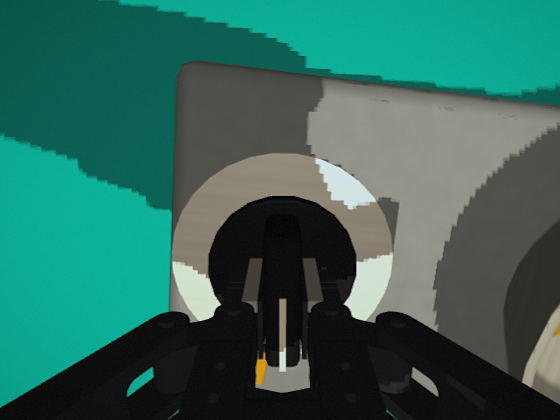

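Call:
jog_arm --rows '[{"xyz": [0, 0, 0.1], "delta_rot": [0, 0, 3], "fingers": 1}, {"xyz": [0, 0, 0.1], "delta_rot": [0, 0, 6], "fingers": 1}, {"xyz": [0, 0, 0.1], "delta_rot": [0, 0, 10], "fingers": 1}, {"xyz": [0, 0, 0.1], "delta_rot": [0, 0, 10], "fingers": 1}, {"xyz": [0, 0, 0.1], "delta_rot": [0, 0, 10], "fingers": 1}]'

```text
clock: 35.27
tcp_pos: [0.4313, -0.227, 0.0689]
orientation: [2.364, 2.058, -0.001]
contact_force: [-1.2, 0.5, 3.6]
grip_width: 0.0131
```

```bash
python3 - <<'E'
from cup import *
o=r.get_obs(); print(o["contact_force"],o["moment"],o["grip_width"],o["tcp_pos"])
go((.4298,-.2265,.067),68-76)
snap("wrist","z2",(190,220,380,400),4)
E
```

```text
[-1.2096187   0.4790781   3.64551011] [ 0.26639884  0.35823689 -0.06917194] 0.013113606010073808 [ 0.43130203 -0.22699054  0.0689121 ]
xyz [ 0.03 -0.16  0.19] rot [0.3 0.3 0.1] dist 0.2 clock 35.27
```

View pics/z2.png

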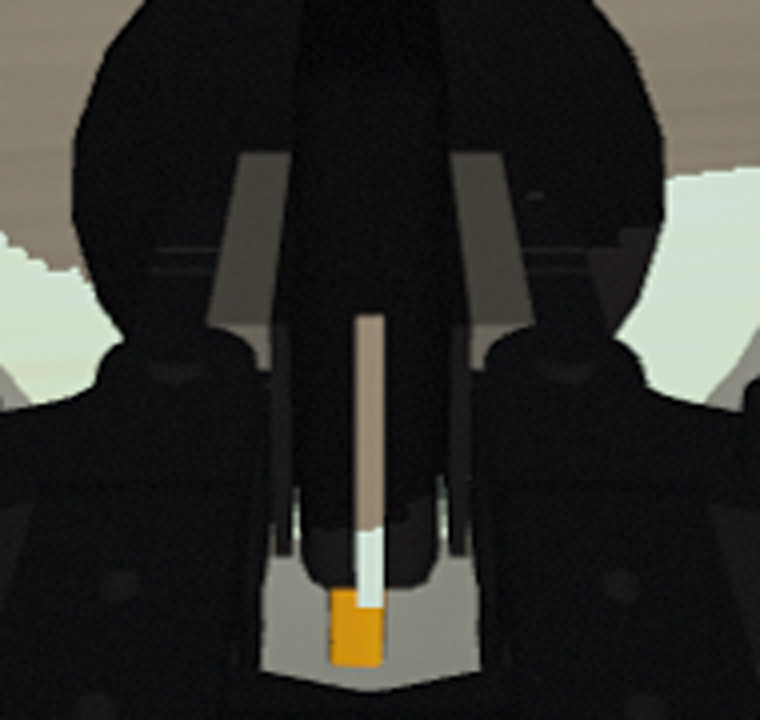

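Call:
jog_arm --rows '[{"xyz": [0, 0, 0], "delta_rot": [0, 0, 1.7], "fingers": 1}, {"xyz": [0, 0, 0], "delta_rot": [0, 0, 1.7], "fingers": 1}, {"xyz": [0, 0, 0], "delta_rot": [0, 0, 1.7], "fingers": 1}, {"xyz": [0, 0, 0], "delta_rot": [0, 0, 1.7], "fingers": 1}, {"xyz": [0, 0, 0], "delta_rot": [0, 0, 1.7], "fingers": 1}]'

```text
clock: 35.73
tcp_pos: [0.4314, -0.227, 0.069]
orientation: [2.394, 2.023, -0.0]
contact_force: [0.0, 1.7, -0.5]
grip_width: 0.0129
```

```bash
python3 - <<'E'
from cup import *
o=r.get_obs(); print(o["contact_force"],o["moment"],o["grip_width"],o["tcp_pos"])
go((.4298,-.2265,.067),68-76)
snap("wrist","z3",(190,220,380,400),4)
E
```

```text
[ 0.04340164  1.66076225 -0.5110427 ] [0.21692149 0.17986411 0.00337393] 0.012880557513632943 [ 0.43137926 -0.22698293  0.06896062]
xyz [ 0.02 -0.16  0.2 ] rot [ 0.3  0.3 -1.6] dist 0.3 clock 35.73
```

View pics/z3.png

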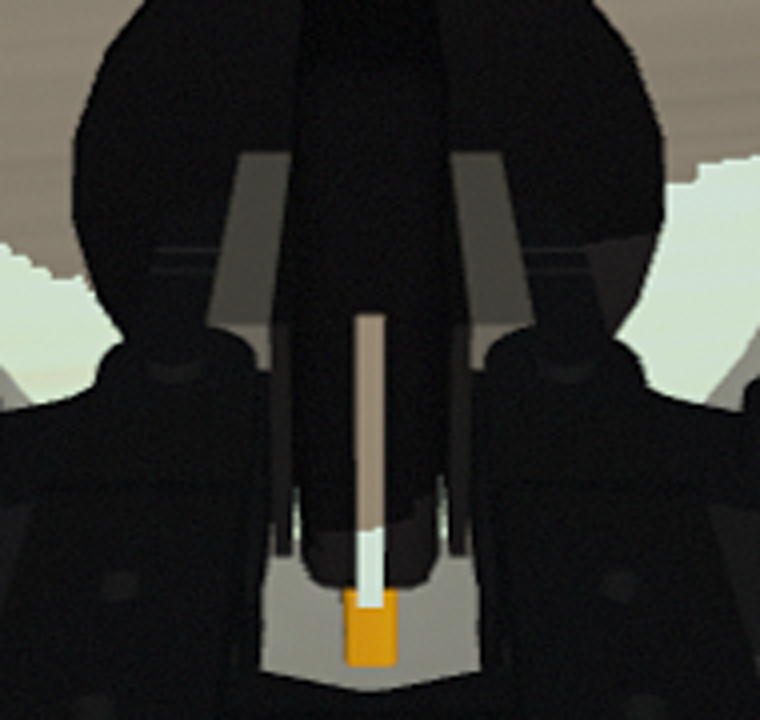

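The pointer line at (370,595) now meets the centre of the clip at (371,630). I'll release and lift straight up.

Call:
jog_arm --rows '[{"xyz": [0, 0, 0], "delta_rot": [0, 0, 0], "fingers": 0.8}, {"xyz": [0, 0, 0], "delta_rot": [0, 0, 0], "fingers": 0.5}, {"xyz": [0, 0, 0], "delta_rot": [0, 0, 0], "fingers": 0.4}, {"xyz": [0, 0, -2], "delta_rot": [0, 0, 0], "fingers": 0.4}, {"xyz": [0, 0, -5], "delta_rot": [0, 0, 0], "fingers": 0.4}]'

```text
clock: 36.2
tcp_pos: [0.4293, -0.2259, 0.1174]
orientation: [2.398, 2.027, -0.004]
contact_force: [0.7, -0.3, -0.5]
grip_width: 0.0513
```

Call:
jog_arm --rows '[{"xyz": [0, 0, -4], "delta_rot": [0, 0, 0], "fingers": 0.4}, {"xyz": [0, 0, -8], "delta_rot": [0, 0, 0], "fingers": 0.4}, {"xyz": [0, 0, -10], "delta_rot": [0, 0, 0], "fingers": 0.4}, {"xyz": [0, 0, -10], "delta_rot": [0, 0, 0], "fingers": 0.4}, {"xyz": [0, 0, -10], "delta_rot": [0, 0, 0], "fingers": 0.4}]'

```text
clock: 36.62
tcp_pos: [0.43, -0.226, 0.2186]
orientation: [2.396, 2.025, -0.002]
contact_force: [-0.5, 0.0, 0.1]
grip_width: 0.0506
```

```bash
python3 - <<'E'
from cup import *
o=r.get_obs(); print(o["tcp_pos"],o["joints"].round(2))
snap("wrist","aa1");snap("scene","aa2")
f=cv2.imread("pics/aa1.png"); cv2.imwrite("pics/aa1b.png",cv2.resize(f[150:350,190:390],None,fx=3,fy=3,interpolation=cv2.INTER_CUBIC))
E
```

```text
[ 0.43002016 -0.22604637  0.21857122] [ 0.65  0.2  -0.33  1.99  0.08  0.96  0.11]
```

View pics/aa1b.png

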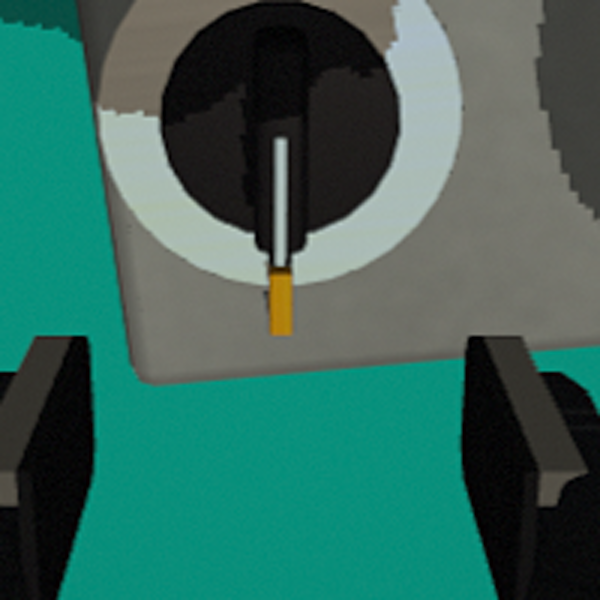

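View pics/aa2.png

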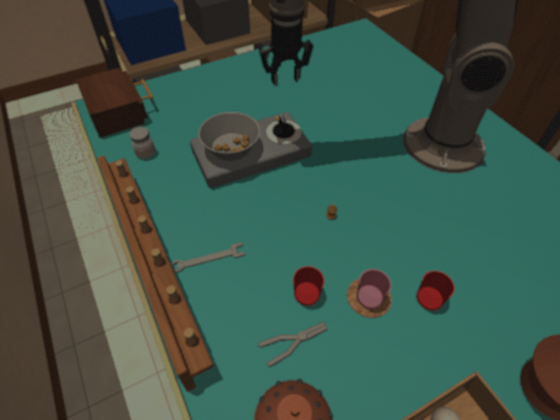

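The pointer at (281,262) sits directly on the clip at (281,300). In the scene view the shelf is clear of nuts and the cup stands on its mat at (371,292). I'll do a final zoomed check from the top camera.

```bash
python3 - <<'E'
from cup import *
f=imaging.grab_frame("top"); i=imaging.camera_info("top")
cv2.imwrite("pics/bb.png",f)
cv2.imwrite("pics/bb1.png",cv2.resize(f[200:300,110:310],None,fx=3.8,fy=3.8,interpolation=cv2.INTER_CUBIC))
for q,z in [("cup_rim",.072),("cup",.004),("finial",0)]:
  for d in imaging.tip_of("top",q): print(q,round(d["conf"],2),p2w("top",d["position"],z,i).round(4))
E
```

```text
cup_rim 0.98 [0.6145 0.2371 0.072 ]
cup_rim 0.91 [0.5026 0.3189 0.072 ]
cup_rim 0.79 [0.3836 0.3774 0.072 ]
cup_rim 0.56 [ 0.5536 -0.2322  0.072 ]
cup 0.93 [0.6196 0.2324 0.004 ]
cup 0.84 [0.5019 0.3163 0.004 ]
cup 0.6 [0.3738 0.3744 0.004 ]
cup 0.58 [0.6983 0.3187 0.004 ]
finial 0.61 [0.4509 0.0767 0.    ]
finial 0.48 [0.7905 0.0493 0.    ]
```

View pics/bb1.png

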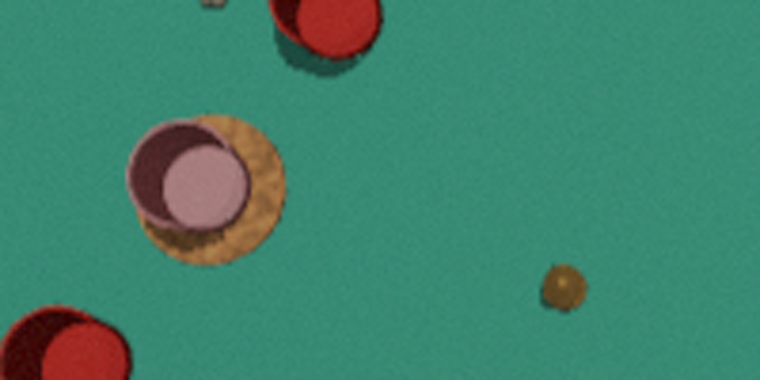

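View pics/bb.png

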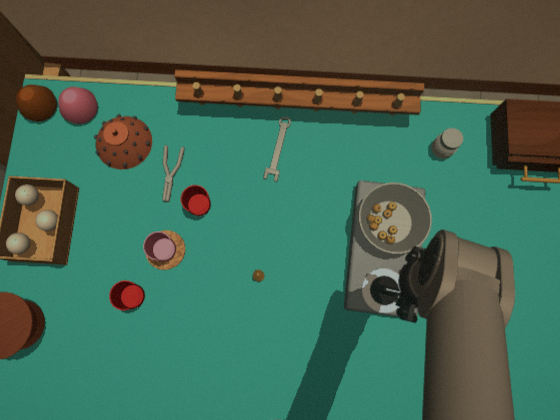

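```bash
python3 - <<'E'
from bench import r
print(r.get_obs()["clock"]); print(r.hand_in())
E
```

```text
36.9167
the job is handed in; nothing more can be done
None
```

I handed the job in at about 37 s. All nine nuts are in the bowl, the dial is set to the clip, and the empty cup is back on its mat.

- **Nuts:** I put the six loose nuts into the pink cup with the three already there, then poured them all into the bowl. A top view taken before I touched the dial showed nine nuts in the bowl, and the last views showed none left on the shelf.
- **Cup:** It stands upright and empty, about 6 mm off the mat's centre, with roughly 20 mm of room to spare.
- **Dial:** I turned it clockwise by about 78° in all. After I let go, the wrist view showed the pointer line on the centre of the clip.
- **Other things:** The finial, pliers, wrench and red cups looked unmoved in the last picture.

No check failed. I threw out one early dial measurement, about 5 mm off because picture and camera pose were from different moments, and measured again. The highest force I saw in the readings was about 15 N, briefly while turning the dial.

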